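# Shut and line up the gas lever, then seat the rocking trivet

## Robot

A 6-joint arm with a two-finger parallel gripper is mounted at the origin on the work surface. World frame = base frame: x ahead of the robot, y to its left, z up, the work surface at z = 0. Lengths are in m, angles in rad, forces in N, time in s.
With the tool pointing down it reaches from about 0.25 to 0.775 m from the base axis. Payload 4 kg.
Tool frame: the origin (TCP) lies midway between the tips of the shut fingers; the grasp point (between the pads) lies 19 mm behind it (robot.pinch_z is the distance from the TCP to the grasp point, in m); x points along the fingers, y is the direction in which the jaws open and shut, and the axes are right-handed (so a half turn about x gives the same grasp; the last joint's range is limited). The gripper opens to 94 mm and grips with 3 to 60 N. Pads are 16 mm wide; open, the fingers measure 119 mm over their backs; the gripper's body (75 mm by 177 mm) begins 78 mm behind the grasp point.
Start: joints at [1.023, 0.087, 1.371, -0, 1.684, -0.103], TCP at [0.237, 0.497, 0.177] pointing down, gripper open.
Joint ranges: [-3.1, 3.1], [-0.76, 2.03], [0.27, 2.55], [-1.08, 4.22], [0.17, 2.65], [-2.57, 2.57]. Speed limits (rad/s): [2.79, 2.79, 3.14, 3.14, 3.14, 3.14].

## Interface

Orientations are given as [roll, pitch, yaw] about the fixed x, y, z axes, in that order (R = Rz(yaw) Ry(pitch) Rx(roll)).
In Python, from bench import robot, imaging gives the robot as it stands. The module is installed in compiled form; this text tells all that it offers.
- The arm moves only by the tool drive_tool, never from a script. Its argument "commands" is a list that holds one entry, the list of rows, each a list of 4 numbers: the shift along the tool's x, y, z as a fraction of full scale, then the turn about the tool's x as a fraction of full scale. A call has 1 to 20 rows; each row shifts and turns the commanded pose from where the row before left it, along the tool's axes as they then stand; what a row does not reach is not made up. Full scale, the value 1, is 0.25 m for a shift and 360 degrees for a turn. A row lasts 1/10 s, in which the tool goes at most 50 mm and 8.59 degrees, less where a joint would pass 70% of its speed; a pose out of reach is approached as far as the arm can. A call with a number of a shift or a turn outside -1 to 1 is refused whole. A call with a gripper value outside its range is refused whole. "grip" is the opening, from 0 (shut) to 1 (fully open), set as the call begins (left out, the last holds). The fingers move at their own pace and stop on an object; the grip force is fixed at half the most. Time passes only in rows, so rows that do not move let the fingers close. It gives the time, the measured TCP pose, the force and the opening at its end, in the units of the state.
- robot.get_obs(): the state, without advancing time (a new reading comes with each control period).
- imaging.snapshot(name): name is "side" or "top"; returns a dict with "pixels" (420x560x3 uint8, red, green, blue), "z_map" (420x560 float32, m along the optical axis (not along the pixel's ray), 0 where there is no reading), "mtx" (3x3 intrinsics, pixels), "extrinsics" (4x4, takes a point from world to camera coordinates). Camera axes: x right, y up, looking along -z (the intrinsics and any distortion apply to the point x, -y, -z); pixel columns grow to the right and rows downward; lengths in m; the calibration is good to about 2 mm. A picture is of the moment at which its call begins.
- robot.close_job(): hands the job in, once; it reports no verdict.
The state is a dict: "time": time; "joint_positions": joint angles; "qvel": joint speeds; "joint_torque": joint torques, N m; "tool_pos": TCP position; "ee_rot": TCP orientation; "wrist_force": force on the tool from outside, world axes, zero at the start; "wrist_torque": the same for the moment, N m; "width": finger opening in m.
Only numpy, scipy, OpenCV 4.12 (cv2) and the standard library are available. Lean on these libraries where they do the work, as an engineer would, in place of code of your own. Each camera call takes 0.05 s, during which the arm holds its last target.

## Task

We are closing, so make the stove safe: first shut off the gas by swinging the lever on the sloping gas box to off, straight up the slope, so that the padlock hole in its tail lines up with the hole in the fixed lug and I can put my padlock on; do not swing it on past off to the other bottle. Then turn the trivet, which was left rocking on the stove, where it stands and without lifting it off, until all four feet are down on the plate beside the curved ribs and it sits level and centred over the burner. Leave everything else as it stands.

Things in the scene. Friction and masses are not known exactly. Their poses are not given: they have to be found in the camera images.
- gas_box: Fixed grey sheet-metal gas changeover box on the counter, 220 deep (its x, front to back), 240 wide (its y, to the left seen facing its front), 191 mm high. Origin: centre of underside, z up. The steel front face rises towards +x at 40 degrees from level (square to it = 40 degrees from vertical, leaning to -x), from lower edge x -110, z 30 to upper edge x 81, z 191 mm.
- hood_edge (a point): Middle of the free edge of the rain hood, a 4 mm sheet over the full width of the gas box that stands out 85 mm square to the face near its upper edge, 168 mm up the slope from the lever's axis, and so overhangs the end of the lever at off.
- lever_hub (a point): Point where the lever's turning axis passes through the gas box's face, at x -49, y 0, z 81 mm in the box's frame. The axis is square to the sloping face.
- gas_lever (a joint): Turn of the lever, rad. 0 = off: lever points straight up the slope. Positive = turned clockwise, to the right seen facing the box's front (bottle two fully open at +1.57); negative = to the left (bottle one). It starts well over to the right. It turns stiffly (about 0.6 N m) and stays where it is left; no stop or click at off, stops only at +-1.57.
- lever_grip (a point): Middle of the lever's black grip sleeve: on its centre line, 95 mm from the turning axis, 45 mm out from the face. Sleeve 70 mm long (63 to 133 mm from the axis), 25 mm wide across the lever, 13 mm thick. Nearer the hub the lever is flat steel bar 22 mm wide that cranks down to 31 mm off the face.
- tail_hole (a point): Centre of the 12 mm padlock hole in the lever's tail (steel plate 30 mm wide, 5 mm thick, opposite to the grip), 55 mm from the turning axis, taken at the plane between tail and lug, 27 mm out from the face. It coincides with lug_hole when the lever is exactly at off.
- lug_hole (a point): Centre of the 12 mm padlock hole in the fixed steel lug (32 mm wide, 4 mm thick) that stands off the face below the hub, 55 mm down the slope from the turning axis, in the same plane 27 mm out from the face. The lever's tail passes over it.
- stove: Fixed low single-burner gas stove, 270 x 270 x 70 mm, flat steel top plate at z 70 mm. Origin: centre of underside, below the burner; x to its back, z up. Burner cap 68 mm across, 28 mm above the plate. Two raised curved ribs, 8 mm high, lie round it between radii 86 and 104 mm, from 11 to 79 and from 191 to 259 degrees (from its +x towards +y); the rest of the plate is flat.
- trivet: Loose dark iron trivet, about 0.6 kg: ring of 38 mm radius, four equal arms along its own +-x and +-y to 114 mm from the centre, bars 10 mm wide, 13 deep (45 to 58 mm above the feet, tips to 63). A domed foot on a 14 mm leg 95 mm out under each arm. Origin: centre, at the feet's undersides. Two opposite feet start up on the ribs, so it tilts 5 degrees and rocks.
- trivet_centre (a point): Middle of the trivet's ring, 51.5 mm above its origin, at mid height of the arms. When the arms point along the stove's x and y (any quarter turn will do, about 6 degrees of play) all four feet stand on the flat plate.
- salt_tin: Bystander: aluminium salt tin, 42 mm diameter, 60 mm high, standing on the far left corner of the stove plate (the stove's +x, +y corner). Origin: centre of its base.
- mould: Bystander: shallow aluminium bowl, 80 mm across, 32 mm high, on the counter between stove and gas box. Origin: centre of its base.
- padlock: Bystander: brass padlock with open steel shackle lying flat in front of the gas box, about 105 x 48 x 20 mm, left for the person. Origin: centre of the underside of its brass body.
- bean_jar: Bystander: brown glass jar with metal lid, 90 mm diameter, 130 mm high, behind stove and gas box. Origin: centre of its base.
- mug: Bystander: white mug, 80 mm across, 85 mm high, on the counter just right of the stove. Origin: centre of its base.
- spatula: Bystander: spatula with wooden handle, 240 mm long, lying flat on the counter between stove and gas box. Origin: under its middle.
Things that resemble listed ones, but are neither listed nor needed, are in the scene too. Leave any turquoise look-alike of the trivet alone.

How it is judged:
On the way, in this order (a step that is already met when the one before it is completed fails the run):
1. the gas lever stands at off with the padlock holes lined up within 4 mm (distance between tail_hole and lug_hole below 0.004 m and velocity of joint gas_lever between -0.05 and 0.05 rad/s), for 0.3 s.
2. the trivet has all four feet down on the plate, level, centred over the burner (z of trivet in the frame of stove below 0.0725 m and angle between trivet's own z axis and vertical below 0.022 rad and horizontal distance between trivet and stove below 0.012 m), for 0.2 s.
At the end, for the whole second after the job is handed in: The lever is at off with its tail hole within 4 mm of the lug hole (room for an 8 mm shackle in 12 mm holes), and the trivet is at rest with all four feet on the flat plate (origin within 2.5 mm of plate height, tilt under 0.022 rad), its centre within 12 mm of the burner's (all of step 2 and distance between tail_hole and lug_hole below 0.004 m and z of trivet in the frame of stove above 0.067 m and linear speed of trivet below 0.02 m/s); the robot touches nothing.
It fails at once if the lever is swung past off towards the other bottle (more than 0.3 rad) (value of joint gas_lever below -0.3 rad).
It fails at once if the trivet is lifted off the stove (more than 35 mm above the plate) (z of trivet in the frame of stove above 0.105 m).
It fails at once if a bystander is moved more than 30 mm or knocked over (distance of any of salt_tin, mould, padlock, bean_jar, mug, spatula from where it was at the start of the episode above 0.03 m or angle between any of bean_jar, mug, salt_tin's own z axis and vertical above 0.5 rad).
It also fails if it takes over 51 s, if anything falls off the work surface, if the arm or the gripper's body presses on something with over 40 N, if the wrist force passes 120 N, or if a joint passes its speed limit or range.

## Working session

There is one attempt and no reset: what is moved stays moved. The work goes in short steps, Python scripts to look and compute and a tool call to move; the robot and the scene stay as the last step left them, time stands still between calls to the robot, and variables do not carry over. Pictures are saved under pics/ and viewed, and the job is handed in when it is done.

Besides the shell and the picture viewer there is one more tool, called after "Request:" as a command line: name --argument value ..., lists and objects as JSON in quotes. drive_tool: Moves the arm, as the interface text tells. Shift numbers are shares of 0.25 m and turn numbers shares of 360 degrees, none past 1 either way. Its arguments: {"type":"object","properties":{"commands":{"type":"array","items":{"type":"array","items":{"type":"array","items":{"type":"number","minimum":-1,"maximum":1}}}},"grip":{"type":"number"}},"required":["commands"]}

```bash
mkdir -p pics; cat > h.py <<'E'
import numpy as np, cv2
from bench import robot, imaging
def snap(n,tag):
    s=imaging.snapshot(n); np.savez(f'{tag}.npz',**s); cv2.imwrite(f'pics/{tag}.png',cv2.cvtColor(s['pixels'],cv2.COLOR_RGB2BGR)); return s
def cloud(s):
    z=s['z_map'];K=s['mtx'];E=s['extrinsics'];v,u=np.mgrid[:z.shape[0],:z.shape[1]]
    p=np.stack([(u-K[0,2])/K[0,0]*z,-(v-K[1,2])/K[1,1]*z,-z],-1)
    return (p-E[:3,3])@E[:3,:3]
def proj(s,P):
    P=np.atleast_2d(P);E=s['extrinsics'];c=P@E[:3,:3].T+E[:3,3];K=s['mtx']
    return np.stack([K[0,0]*c[:,0]/-c[:,2]+K[0,2],K[1,1]*-c[:,1]/-c[:,2]+K[1,2]],-1)
E
python3 - <<'E'
from h import *
for n in('side','top'):
    s=snap(n,n+'0');print(n,s['mtx'],s['extrinsics'],[k for k in s])
o=robot.get_obs();print(o); print(robot.pinch_z)
E
```

```text
side [[530.50215668   0.         278.87800605]
 [  0.         530.50215668 218.20040265]
 [  0.           0.           1.        ]] [[-0.66940455  0.74270871  0.01677276  0.3641644 ]
 [-0.39582121 -0.37567833  0.83796859  0.02863035]
 [ 0.62866773  0.55430098  0.54546064 -1.59100659]
 [ 0.          0.          0.          1.        ]] ['pixels', 'z_map', 'mtx', 'extrinsics']
top [[517.70263181   0.         282.99512235]
 [  0.         517.70263181 204.39075661]
 [  0.           0.           1.        ]] [[ 0.02508588 -0.999516   -0.01839762 -0.06070726]
 [ 0.99630187  0.0234839   0.08265039 -0.48581753]
 [-0.08217834 -0.02040294  0.99640877 -1.29312203]
 [ 0.          0.          0.          1.        ]] ['pixels', 'z_map', 'mtx', 'extrinsics']
{'time': 0.1, 'joint_positions': array([ 1.02288423e+00,  8.78632116e-02,  1.37207474e+00,  3.06281976e-05,
        1.68362313e+00, -1.03070187e-01]), 'qvel': array([ 0.00153233, -0.00131415, -0.00536772,  0.00129127, -0.00031429,
        0.00029278]), 'joint_torque': array([ 1.62646924e-03, -3.41254735e+01, -3.03300941e+01,  7.18544237e-02,
        3.04421294e-02, -8.83501639e-05]), 'tool_pos': array([0.2363646 , 0.49601196, 0.17614547]), 'ee_rot': array([-1.68932953,  1.56882767, -2.13416803]), 'wrist_force': array([-0.04672746, -0.28953166,  0.46194406]), 'wrist_torque': array([-0.04500922,  0.01937582,  0.01099001]), 'width': 0.09388022288957854}
0.0188
```

View pics/top0.png

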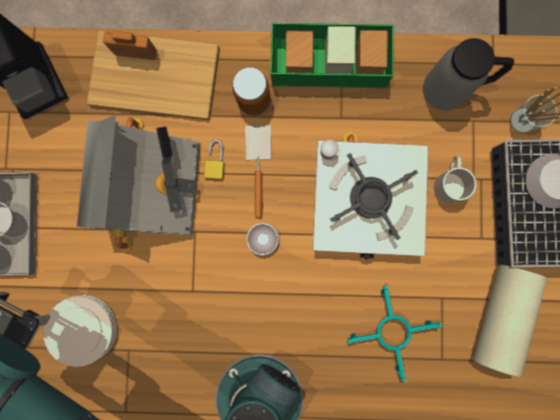

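View pics/side0.png

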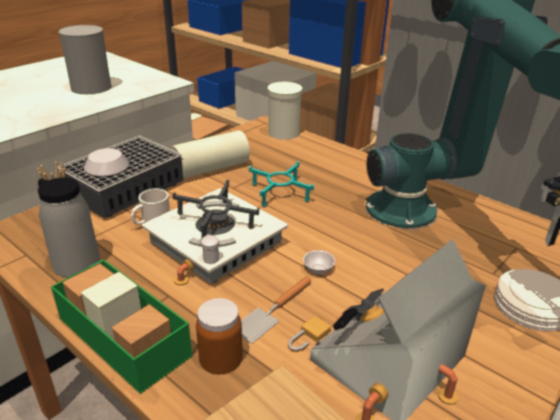

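```bash
python3 - <<'E'
from h import *
a=cv2.imread('pics/top0.png')
cv2.imwrite('pics/c1.png',cv2.resize(a[105:255,70:270],None,fx=4,fy=4,interpolation=cv2.INTER_CUBIC))
cv2.imwrite('pics/c2.png',cv2.resize(a[130:270,300:480],None,fx=4.2,fy=4.2,interpolation=cv2.INTER_CUBIC))
b=cv2.imread('pics/side0.png')
cv2.imwrite('pics/c3.png',cv2.resize(b[230:400,270:490],None,fx=3.5,fy=3.5,interpolation=cv2.INTER_CUBIC))
cv2.imwrite('pics/c4.png',cv2.resize(b[170:290,140:300],None,fx=4.5,fy=4.5,interpolation=cv2.INTER_CUBIC))
E
```

```text
(no output)
```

View pics/c1.png

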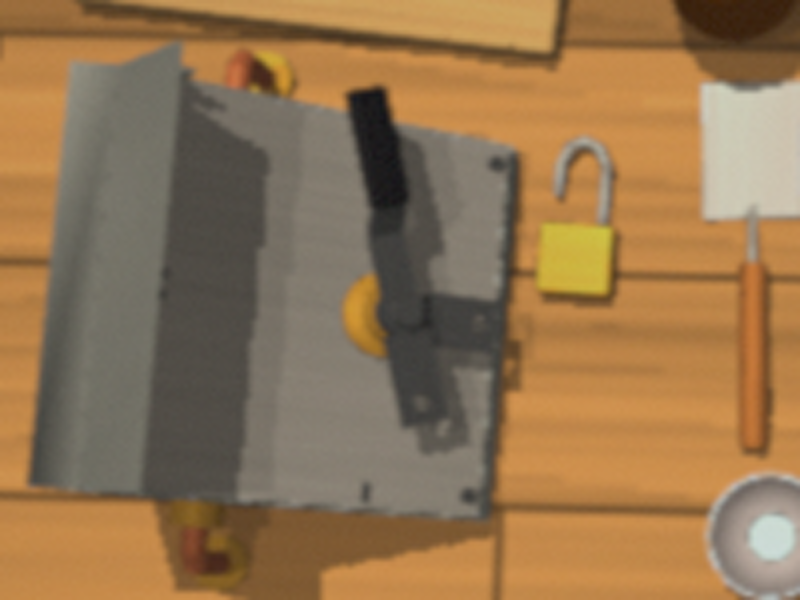

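View pics/c2.png

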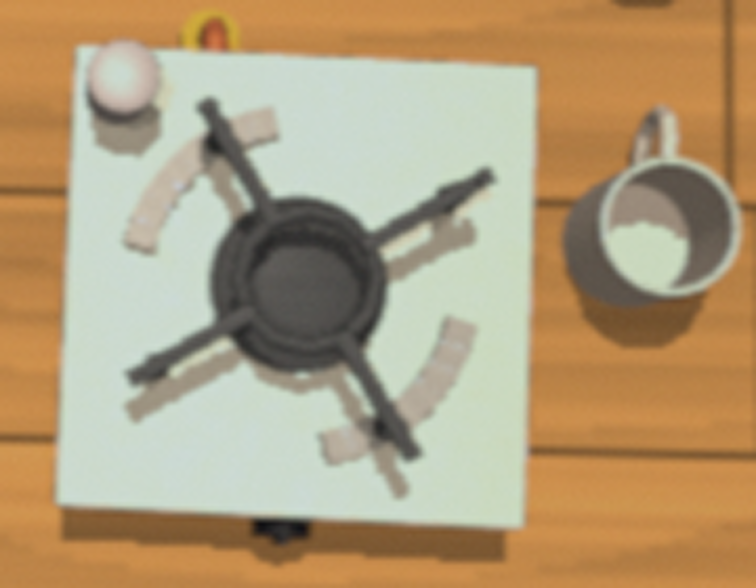

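View pics/c3.png

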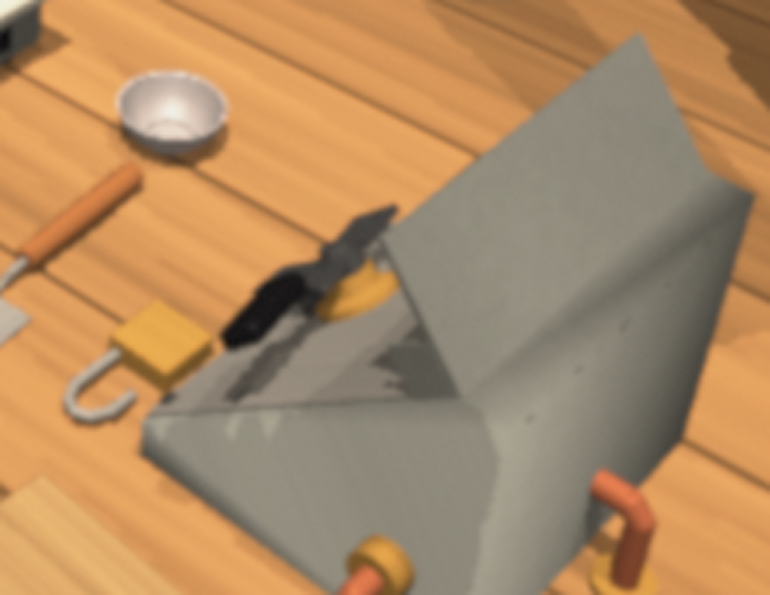

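View pics/c4.png

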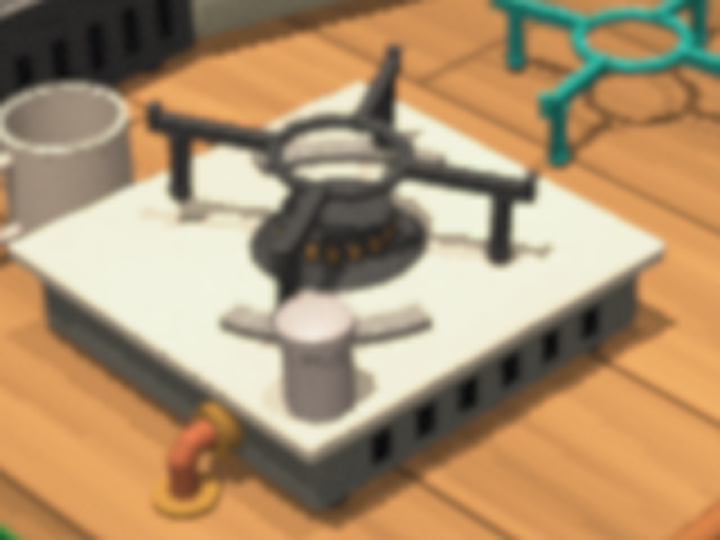

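The black lever grip is at top-view (165,140) and its tail hole at about (176,206), with the gas box front facing image right (world -y). The dark trivet rocks on the stove at (372,197). The turquoise one at (393,332) lies on the counter and is the look-alike to leave alone. Next I measure.

```bash
python3 - <<'E'
from h import *
for t in('top0','side0'):
    s=dict(np.load(t+'.npz'));P=cloud(s);print(t,'counter z',[P[r,c].round(4).tolist() for r,c in ((290,250),(120,220),(270,300))])
s=dict(np.load('top0.npz'));P=cloud(s);px=s['pixels'].astype(int)
# stove plate
z=P[...,2]
m=(np.abs(z-.07)<.006)&(px.min(2)>150)
m=m.astype(np.uint8);m[:, :300]=0;m[:,435:]=0;m[:130]=0;m[265:]=0
m=cv2.morphologyEx(m,cv2.MORPH_OPEN,np.ones((3,3)))
cs,_=cv2.findContours(m,0,2);c=max(cs,key=cv2.contourArea)
def ray(uv,h):
    K=s['mtx'];E=s['extrinsics'];uv=np.atleast_2d(uv)
    d=np.stack([(uv[:,0]-K[0,2])/K[0,0],-(uv[:,1]-K[1,2])/K[1,1],-np.ones(len(uv))],-1)@E[:3,:3]
    o=-E[:3,:3].T@E[:3,3];return o+d*((h-o[2])/d[:,2])[:,None]
w=ray(cv2.convexHull(c)[:,0].astype(float),.07)[:,:2]
print('plate z',np.median(z[m>0]),'stove rect',cv2.minAreaRect((w*1000).astype(np.float32)))
# trivet dark pixels above z .1
m2=((z>.105)&(z<.15)&(px.max(2)<110));m2[:, :300]=0;m2[:,435:]=0;m2[:140]=0;m2[255:]=0
q=P[m2];print(len(q),q.min(0),q.max(0),'mean',q.mean(0))
A=np.c_[q[:,:2],np.ones(len(q))];co=np.linalg.lstsq(A,q[:,2],rcond=None)[0];print('plane',co)
n,mk,st,ce=cv2.connectedComponentsWithStats(m2.astype(np.uint8));print(st,ce)
cv2.imwrite('pics/m2.png',cv2.resize((m2*255).astype(np.uint8)[130:270,300:480],None,fx=4,fy=4))
# arm direction: far points
ctr=q.mean(0)
for it in range(3):
    d=q[:,:2]-ctr[:2];r=np.hypot(*d.T);k=(r>.06);a=np.arctan2(d[k,1],d[k,0]);print('arm ang mod90',np.degrees(np.angle(np.exp(4j*a).mean())/4),k.sum()); break
for kk in range(4):
    a=np.degrees(np.arctan2(d[:,1],d[:,0]));
k=r>.1
print(np.c_[q[k],a[k]].round(3)[::6])
E
```

```text
top0 counter z [[0.2688, 0.0296, 0.0035], [0.7053, 0.1212, 0.0036], [0.3223, -0.0959, 0.0014]]
side0 counter z [[0.5728, -0.0669, 0.0018], [-0.4533, -1.3004, -0.2299], [0.4301, -0.0309, -0.0008]]
plate z 0.07048023933496673 stove rect ((505.32763671875, -261.88922119140625), (267.2879638671875, 267.9306945800781), 88.5765380859375)
899 [ 0.40638375 -0.35365757  0.10533442] [ 0.60301817 -0.13759474  0.14970677] mean [ 0.50226059 -0.25762609  0.13446246]
plane [ 0.04061451 -0.07444812  0.09488361]
[[     0      0    560    420 234301]
 [   321    153      5      4      5]
 [   331    154     86     85    891]
 [   327    157      3      1      3]] [[279.14240656 209.55210178]
 [323.         154.8       ]
 [373.12682379 196.28282828]
 [328.         157.        ]]
arm ang mod90 31.40004594962681 336
[[ 6.03000e-01 -1.38000e-01  1.17000e-01  4.99890e+01]
 [ 5.95000e-01 -2.01000e-01  1.42000e-01  3.13670e+01]
 [ 5.94000e-01 -2.04000e-01  1.37000e-01  3.04580e+01]
 [ 5.92000e-01 -2.04000e-01  1.36000e-01  3.09960e+01]
 [ 5.87000e-01 -2.04000e-01  1.34000e-01  3.20850e+01]
 [ 5.56000e-01 -3.43000e-01  1.47000e-01 -5.78990e+01]
 [ 5.53000e-01 -3.45000e-01  1.47000e-01 -5.96670e+01]
 [ 4.49000e-01 -1.68000e-01  1.28000e-01  1.20486e+02]
 [ 4.47000e-01 -1.70000e-01  1.26000e-01  1.22217e+02]
 [ 4.16000e-01 -3.08000e-01  1.34000e-01 -1.50079e+02]
 [ 4.13000e-01 -3.09000e-01  1.37000e-01 -1.49846e+02]
 [ 4.11000e-01 -3.13000e-01  1.39000e-01 -1.48550e+02]
 [ 4.06000e-01 -3.13000e-01  1.43000e-01 -1.50155e+02]]
```

```bash
python3 - <<'E'
from h import *
s=dict(np.load('top0.npz'));P=cloud(s);px=s['pixels'].astype(int)
R=P[112:242,75:205];c=px[112:242,75:205]
# face: ransac plane w/ slope 40
q=R.reshape(-1,3);q=q[(q[:,2]>.03)&(q[:,2]<.2)]
rng=np.random.default_rng(0);best=None
for _ in range(2000):
    a=q[rng.choice(len(q),3,replace=False)];n=np.cross(a[1]-a[0],a[2]-a[0]);n/=np.linalg.norm(n)+1e-12
    n*=np.sign(n[2]);
    if abs(n[2]-np.cos(np.radians(40)))>.04: continue
    k=np.abs((q-a[0])@n)<.003
    if best is None or k.sum()>best.sum():best=k
Q=q[best];cen=Q.mean(0);n=np.linalg.svd(Q-cen,full_matrices=False)[2][2];n*=np.sign(n[2])
print('plane n',n,'tilt',np.degrees(np.arccos(n[2])),best.sum(),'d',n@cen)
yaw=np.arctan2(-n[1],-n[0]);print('yaw by normal',np.degrees(yaw))
# top-surface edges on the face : extents in box coords
bx=np.array([np.cos(yaw),np.sin(yaw),0]);by=np.array([-bx[1],bx[0],0])
inl=np.abs((R-cen)@n)<.004
X=R@bx;Y=R@by
lo=[];hi=[]
x0=X[inl].min();print('x range',x0,X[inl].max(),'z',R[...,2][inl].min())
for x in np.arange(np.percentile(X[inl],1),np.percentile(X[inl],99),.01):
    k=inl&(np.abs(X-x)<.006)
    print(round(x,3),Y[k].min().round(4),Y[k].max().round(4),k.sum())
E
```

```text
plane n [-0.0293595  -0.64172382  0.76637364] tilt 39.97064744620789 5959 d -0.10439058743279404
yaw by normal 87.38048823583006
x range 0.16893893051707895 0.4010056817030624 z 0.001829343898150866
0.204 -0.7008 -0.3966 240
0.214 -0.634 -0.3958 413
0.224 -0.6342 -0.395 405
0.234 -0.6346 -0.3964 347
0.244 -0.6348 -0.3958 338
0.254 -0.6337 -0.395 304
0.264 -0.6337 -0.396 249
0.274 -0.5953 -0.3954 341
0.284 -0.6306 -0.3968 490
0.294 -0.6344 -0.3957 572
0.304 -0.6339 -0.3949 581
0.314 -0.6342 -0.3958 593
0.324 -0.6336 -0.3949 610
0.334 -0.6344 -0.3948 612
0.344 -0.6343 -0.3952 643
0.354 -0.6342 -0.3949 661
0.364 -0.6331 -0.3965 508
0.374 -0.625 -0.4636 3
0.384 -0.5065 -0.3997 3
0.394 -0.6339 -0.3949 219
```

View pics/m2.png

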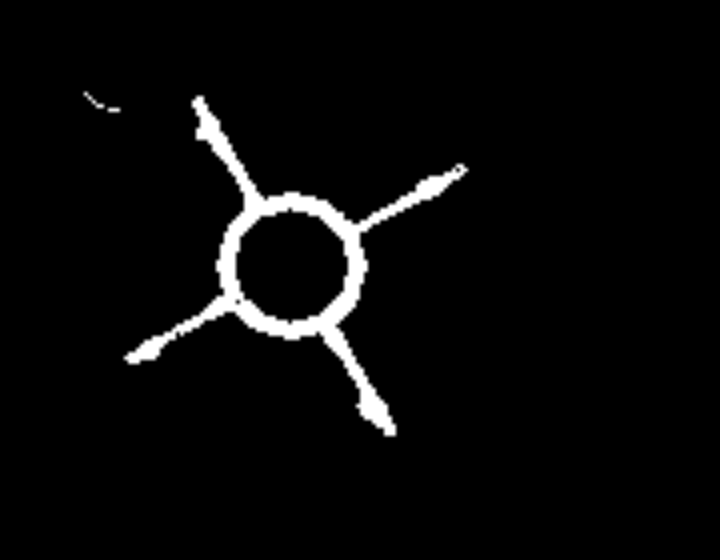

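```bash
cat >> h.py <<'E'
YAW=np.radians(87.38);BX=np.array([np.cos(YAW),np.sin(YAW),0]);BY=np.array([-BX[1],BX[0],0])
HUB=.2591*BX-.5146*BY+np.array([0,0,.081])
U=np.cos(np.radians(40))*BX+np.array([0,0,np.sin(np.radians(40))]);N=-np.sin(np.radians(40))*BX+np.array([0,0,np.cos(np.radians(40))]);Rr=-BY
def face(u,r,n):return HUB+u*U+r*Rr+n*N
def rayplane(s,uv,p0,n):
    K=s['mtx'];E=s['extrinsics'];uv=np.atleast_2d(uv)
    d=np.stack([(uv[:,0]-K[0,2])/K[0,0],-(uv[:,1]-K[1,2])/K[1,1],-np.ones(len(uv))],-1)@E[:3,:3]
    o=-E[:3,:3].T@E[:3,3];return o+d*(((p0-o)@n)/(d@n))[:,None]
def tool(o):
    from scipy.spatial.transform import Rotation
    return Rotation.from_euler('xyz',o['ee_rot']).as_matrix()
E
python3 - <<'E'
from h import *
s=dict(np.load('top0.npz'));P=cloud(s);px=s['pixels'].astype(int)
print('HUB',HUB)
dd=(P-HUB);n=dd@N;u=dd@U;r=dd@Rr
g=(px.max(2)<45);g[:, :150]=0;g[:,190:]=0;g[:110]=0;g[165:]=0
q=np.argwhere(g);print(len(q),q.min(0),q.max(0), 'n',np.median(n[g]))
w=rayplane(s,q[:,::-1].astype(float),face(0,0,.0515),N)-HUB
c=np.array([w@U,w@Rr]).mean(1);print('grip u,r',c,np.hypot(*c),'ang',np.degrees(np.arctan2(c[1],c[0])))
th=[70+420/4,105+405/4]
for nm,uv,nn in(('tailhole',(70+421/4,105+403/4),.0325),('lughole',(70+480/4,105+322/4),.029),('hubbolt',(70+404/4,105+312/4),.04)):
    w=(rayplane(s,uv,face(0,0,nn),N)-HUB)[0];print(nm,w@U,w@Rr)
o=robot.get_obs();print(tool(o).round(3))
for k,(i,j) in dict(padlock=(165,214),spat=(190,258),mould=(240,263),jar=(90,250),tin=(150,329),mug=(185,456)).items():print(k,P[i,j].round(3))
E
```

```text
HUB [0.52590597 0.23530592 0.081     ]
263 [128 158] [158 171] n 0.048044628451009
grip u,r [0.0384205  0.08836273] 0.09635406443428027 ang 66.50038755801664
tailhole -0.012623290404771184 -0.05320388454044108
lughole -0.04913521658566323 0.0005824006951560333
hubbolt 0.007357140167503948 -0.0013112808994101368
[[-0.001  0.43   0.903]
 [-0.002  0.903 -0.43 ]
 [-1.    -0.002 -0.   ]]
padlock [0.584 0.13  0.019]
spat [0.523 0.016 0.017]
mould [ 0.396 -0.     0.009]
jar [0.748 0.034 0.129]
tin [ 0.609 -0.156  0.128]
mug [ 0.548 -0.489  0.006]
```

```bash
sed -i 's/^HUB=.*/HUB=.2635*BX-.5146*BY+np.array([0,0,.081])/' h.py
python3 - <<'E'
from h import *
s=dict(np.load('top0.npz'));t=dict(np.load('side0.npz'))
for nm,uv,nn in(('tailhole',(70+421/4,105+403/4),.0325),('lughole',(70+480/4,105+322/4),.027),('screwU',(70+497/4,105+163/4),0),('screwL',(70+467/4,105+495/4),0)):
    w=(rayplane(s,uv,face(0,0,nn),N)-HUB)[0];print(nm,w@U,w@Rr)
im=cv2.imread('pics/top0.png');
th=np.radians(70.5)
pts=[face(-.055,0,.027),face(.095*np.cos(th),.095*np.sin(th),.0515),face(-.055*np.cos(th),-.055*np.sin(th),.0325),face(-.08,.12,0),face(-.08,-.12,0),face(.168,0,.085)]
for S,f in((s,'top0'),(t,'side0')):
    print(proj(S,pts).round(1).tolist())
# planned path
def pathpt(thd,rho=.073):
    th=np.radians(thd);d=np.array([np.cos(th),np.sin(th)]);m=np.array([-np.sin(th),np.cos(th)])
    off=.0125+np.sin(th)*.0159+np.cos(th)*.0125
    c=rho*d+m*off
    xy=HUB+BX*(c[0]*np.cos(np.radians(40))-.045*np.sin(np.radians(40)))+Rr*c[1]
    z=.081+.0345+.643*(rho*np.cos(th)-.0125*np.sin(th))-.020
    return np.r_[xy[:2],z]
for a in (70,60,50,40,30,20,10,5,0):print(a,pathpt(a).round(4))
print('BX',BX,'BY',BY)
E
```

```text
tailhole -0.017427080091833087 -0.05300537452649412
lughole -0.05510093323729566 0.001150082310345138
screwU -0.07195208976030941 0.1064066758241969
screwL -0.07093115114714377 -0.10474645850006947
[[189.9, 186.0], [165.3, 142.7], [175.6, 205.3], [197.5, 141.1], [189.4, 235.1], [109.3, 171.1]]
[[349.0, 308.0], [344.1, 314.6], [374.5, 292.3], [309.8, 349.6], [379.5, 294.5], [417.4, 266.4]]
70 [0.604  0.2035 0.104 ]
60 [0.6045 0.2136 0.112 ]
50 [0.6024 0.224  0.1195]
40 [0.5976 0.2344 0.1263]
30 [0.59   0.2443 0.1321]
20 [0.5796 0.2531 0.1369]
10 [0.5669 0.2603 0.1403]
5 [0.5598 0.2632 0.1416]
0 [0.5523 0.2655 0.1424]
BX [0.04571169 0.99895467 0.        ] BY [-0.99895467  0.04571169  0.        ]
```

Request:
drive_tool --commands '[[[-0.16,0,0,0],[-0.16,0,0,0],[-0.18,0,0,0],[0,0,0,0.0233],[0,0,0,0.0233],[0,0,0,0.0233],[0,0,0,0.0233],[0,0,0,0.0233],[0,0,0,0.0233],[0,0,0,0.0233],[0,0,0,0.0233],[0,0,0,0]]]' --grip 0

```text
time: 1.3
tool_pos: [0.2366, 0.4963, 0.3015]
ee_rot: [-0.484, 1.57, -2.1]
wrist_force: [0.3, -0.4, -0.5]
width: 0.002
```

```bash
cat > st.py <<'E'
from h import *
import sys
o=robot.get_obs();R=tool(o);p=o['tool_pos'];print('t',o['time'].__round__(2),'p',p.round(4),'y',R[:,1].round(3),'F',o['wrist_force'].round(1),'w',round(o['width'],4),'q',o['joint_positions'].round(2))
for a in sys.argv[1:]:
    g=np.array([float(v) for v in a.split(',')]);print(a,'-> units',((g-p)@R/.25).round(4))
E
python3 st.py .608,.188,.30 .604,.197,.10
```

```text
t 1.3 p [0.2366 0.4963 0.3015] y [ 0.999 -0.045 -0.001] F [ 0.3 -0.4 -0.5] w 0.002 q [ 1.02  0.1   1.11 -0.    1.93  1.07]
.608,.188,.30 -> units [0.0066 1.5396 1.1654]
.604,.197,.10 -> units [0.8065 1.5224 1.1293]
```

Request:
drive_tool --commands '[[[0,0.09,0.0685,0],[0,0.09,0.0685,0],[0,0.09,0.0685,0],[0,0.09,0.0685,0],[0,0.09,0.0685,0],[0,0.09,0.0685,0],[0,0.09,0.0685,0],[0,0.09,0.0685,0],[0,0.09,0.0685,0],[0,0.09,0.0685,0],[0,0.09,0.0685,0],[0,0.09,0.0685,0],[0,0.09,0.0685,0],[0,0.09,0.0685,0],[0,0.09,0.0685,0],[0,0.09,0.0685,0],[0,0.1,0.07,0],[0,0,0,0]]]'

```text
time: 3.1
tool_pos: [0.6102, 0.1851, 0.2998]
ee_rot: [-0.956, 1.568, -2.574]
wrist_force: [-0.9, 0.1, -0.1]
width: 0.0006
```

```bash
python3 st.py .606,.190,.20 .605,.192,.101; python3 -c "
from h import *
snap('top','top1')"
```

```text
t 3.1 p [0.6102 0.1851 0.2998] y [ 0.999 -0.046 -0.002] F [-0.9  0.1 -0.1] w 0.0006 q [ 0.21  0.31  0.87 -0.    1.97  0.25]
.606,.190,.20 -> units [ 0.3993 -0.0166 -0.0194]
.605,.192,.101 -> units [ 0.7952 -0.02   -0.0279]
```

View pics/top1.png

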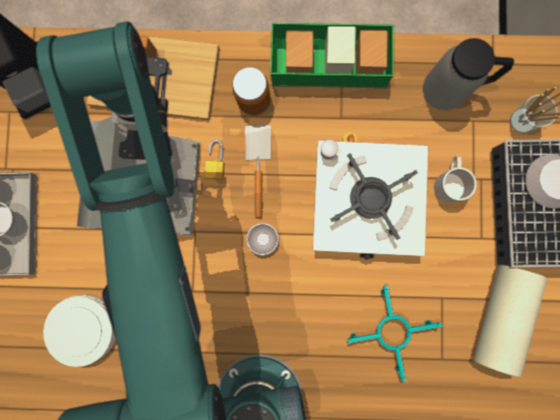

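The top view shows the arm over the lever, covering the grip. The padlock at (214,165) is clear. Descending in front of the grip.

Request:
drive_tool --commands '[[[0.14,-0.01,-0.01,0],[0.14,-0.01,-0.01,0],[0.14,0,0,0],[0.14,0,0,0],[0.12,0,0,0],[0.11,0,0,0],[0,0,0,0]]]'

```text
time: 3.85
tool_pos: [0.5991, 0.1935, 0.0995]
ee_rot: [-1.355, 1.561, -2.968]
wrist_force: [0.0, 0.5, 0.4]
width: 0.0004
```

```bash
python3 -c "
from h import *
s=snap('side','side1')
a=cv2.imread('pics/side1.png');cv2.imwrite('pics/side1c.png',cv2.resize(a[190:380,250:480],None,fx=3.4,fy=3.4,interpolation=cv2.INTER_CUBIC))"
python3 st.py .604,.2035,.104 .6045,.2136,.112
```

```text
t 3.9 p [0.6009 0.1938 0.1026] y [ 0.999 -0.043 -0.005] F [ 0.  -0.1  0.4] w 0.0003 q [0.22 0.3  1.27 0.   1.58 0.26]
.604,.2035,.104 -> units [-0.0056  0.0107 -0.0395]
.6045,.2136,.112 -> units [-0.0376  0.0108 -0.0799]
```

View pics/side1c.png

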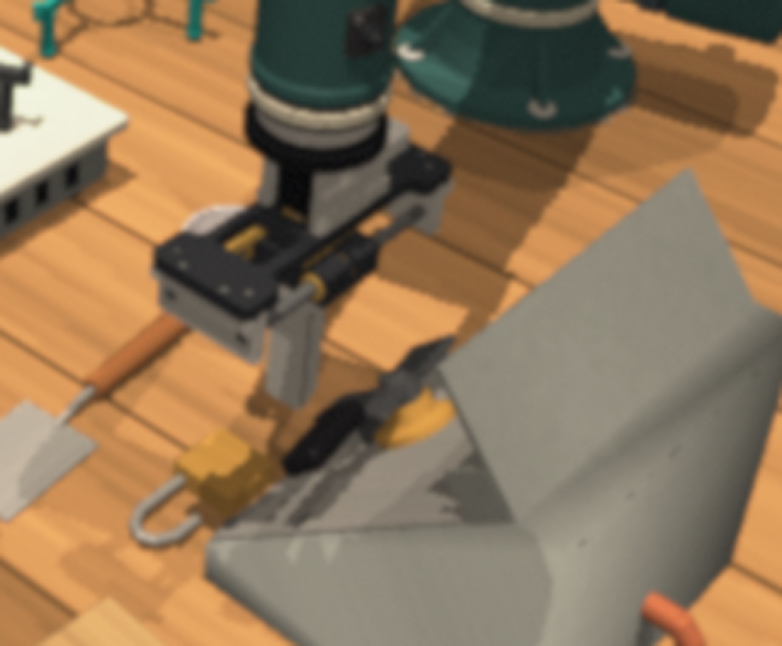

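Request:
drive_tool --commands '[[[0,0.01,-0.02,0],[-0.006,0,-0.02,0],[-0.016,0,-0.02,0],[-0.016,0,-0.02,0],[0,0,0,0]]]'

```text
time: 4.4
tool_pos: [0.6076, 0.2142, 0.1161]
ee_rot: [1.967, 1.568, 0.352]
wrist_force: [0.4, -0.5, -0.2]
width: 0.0003
```

```bash
python3 st.py .6024,.224,.1195 .5976,.2344,.1263; python3 -c "
from h import *
s=snap('side','side2')
a=cv2.imread('pics/side2.png');cv2.imwrite('pics/side2c.png',cv2.resize(a[190:380,250:480],None,fx=3.4,fy=3.4,interpolation=cv2.INTER_CUBIC))"

```

```text
t 4.4 p [0.6076 0.2142 0.1161] y [ 0.999 -0.044  0.003] F [ 0.4 -0.5 -0.2] w 0.0003 q [0.25 0.31 1.23 0.   1.6  0.29]
.6024,.224,.1195 -> units [-0.0136 -0.0225 -0.0384]
.5976,.2344,.1263 -> units [-0.0408 -0.0435 -0.0791]
```

View pics/side2c.png

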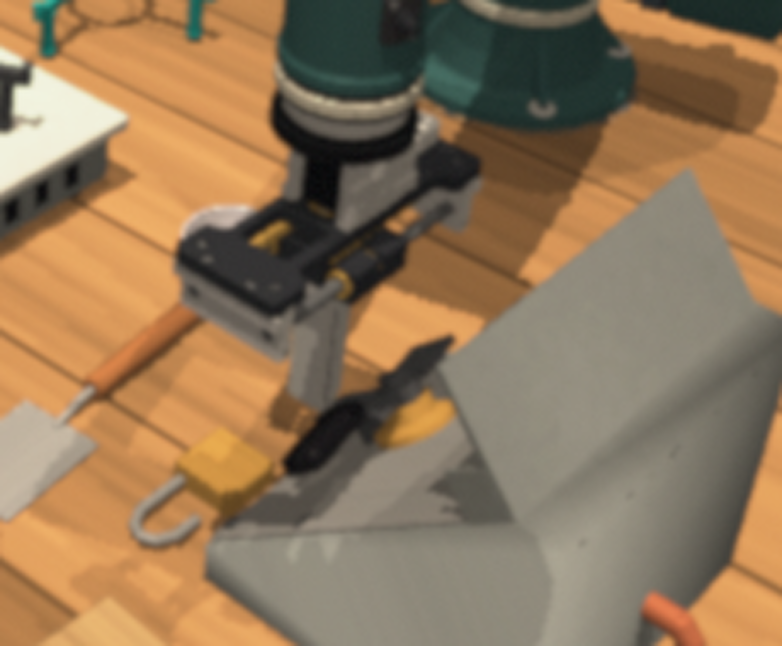

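```bash
python3 - <<'E'
from h import *
s=dict(np.load('side2.npz'));P=cloud(s);o=robot.get_obs()
print('tip px',proj(s,o['tool_pos']))
for cx,cy in((330,440),(310,460),(350,420),(320,385),(310,380),(330,370),(345,412),(330,400)):
    u,v=int(250+cx/3.4),int(190+cy/3.4);p=P[v,u];d=p-HUB;print((cx,cy),(u,v),p.round(4),'u r n',(d@U).round(3),(d@Rr).round(3),(d@N).round(3))
d=o['tool_pos']-HUB;print('tip u r n',d@U,d@Rr,d@N)
E
```

```text
tip px [[339.89650993 318.99804726]]
(330, 440) (347, 319) [0.6276 0.2417 0.148 ] u r n 0.048 0.101 0.047
(310, 460) (341, 325) [0.6497 0.2441 0.1502] u r n 0.052 0.123 0.047
(350, 420) (352, 313) [0.6021 0.2356 0.1416] u r n 0.038 0.076 0.047
(320, 385) (344, 303) [0.6155 0.2239 0.1684] u r n 0.047 0.09 0.075
(310, 380) (341, 301) [0.6205 0.2201 0.1743] u r n 0.048 0.095 0.081
(330, 370) (347, 298) [0.6034 0.2217 0.1717] u r n 0.047 0.078 0.079
(345, 412) (351, 311) [0.6015 0.2326 0.1444] u r n 0.038 0.076 0.051
(330, 400) (347, 307) [0.6035 0.224  0.1505] u r n 0.035 0.078 0.061
tip u r n 0.004992610750384461 0.08229811464138083 0.04071811775564118
```

Request:
drive_tool --commands '[[[-0.01,-0.01,-0.02,0],[-0.008,-0.01,-0.02,0],[-0.014,-0.011,-0.02,0],[-0.014,-0.011,-0.02,0],[0,0,0,0]]]'

```text
time: 4.95
tool_pos: [0.5971, 0.2345, 0.1267]
ee_rot: [2.135, 1.569, 0.52]
wrist_force: [-0.4, -0.8, 0.7]
width: 0.0004
```

```bash
python3 st.py .59,.2443,.1321 .5796,.2531,.1369; python3 -c "
from h import *
s=snap('side','side3')
a=cv2.imread('pics/side3.png');cv2.imwrite('pics/side3c.png',cv2.resize(a[190:380,250:480],None,fx=3.4,fy=3.4,interpolation=cv2.INTER_CUBIC))"

```

```text
t 4.95 p [0.5971 0.2345 0.1267] y [ 0.999 -0.044  0.001] F [-0.4 -0.8  0.7] w 0.0004 q [0.29 0.3  1.22 0.   1.62 0.33]
.59,.2443,.1321 -> units [-0.0217 -0.0301 -0.038 ]
.5796,.2531,.1369 -> units [-0.0409 -0.0732 -0.0713]
```

View pics/side3c.png

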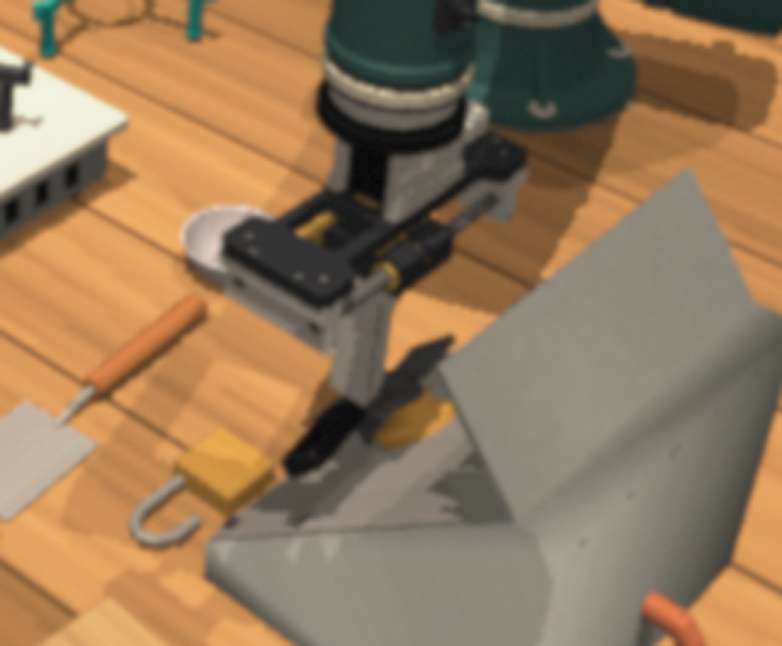

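```bash
python3 - <<'E'
from h import *
s=dict(np.load('side3.npz'));P=cloud(s);o=robot.get_obs()
tp=o['tool_pos'];print('tip px',proj(s,tp),'in crop',(proj(s,tp)-[250,190])*3.4)
for cx,cy in((355,330),(355,390),(360,400),(375,380),(340,395),(350,410),(345,418),(370,405),(385,390),(330,440),(400,380),(300,465)):
    u,v=int(round(250+cx/3.4)),int(round(190+cy/3.4));p=P[v,u];d=p-HUB;print((cx,cy),p.round(4),'u r n',(d@U).round(3),(d@Rr).round(3),(d@N).round(3),'rel tip',(p-tp).round(3),s['pixels'][v,u])
a=cv2.cvtColor(s['pixels'],cv2.COLOR_RGB2BGR)[270:345,320:400];cv2.imwrite('pics/z3.png',cv2.resize(a,None,fx=9,fy=8,interpolation=cv2.INTER_NEAREST))
E
```

```text
tip px [[352.06704989 317.21233521]] in crop [[347.02796962 432.52193973]]
(355, 330) [0.6116 0.2387 0.2136] u r n 0.087 0.085 0.1 rel tip [0.014 0.005 0.087] [117 109  99]
(355, 390) [0.6099 0.2424 0.1713] u r n 0.063 0.084 0.065 rel tip [0.013 0.008 0.045] [102  95  86]
(360, 400) [0.6017 0.2426 0.1585] u r n 0.055 0.075 0.055 rel tip [0.005 0.009 0.032] [86 81 72]
(375, 380) [0.5936 0.2447 0.1694] u r n 0.063 0.067 0.063 rel tip [-0.004  0.011  0.043] [98 91 83]
(340, 395) [0.5104 0.1743 0.0597] u r n -0.064 -0.013 0.026 rel tip [-0.087 -0.06  -0.067] [86 72 58]
(350, 410) [0.5964 0.2339 0.1418] u r n 0.037 0.071 0.048 rel tip [-0.001 -0.     0.015] [14 12 13]
(345, 418) [0.6059 0.2357 0.1443] u r n 0.04 0.08 0.049 rel tip [0.009 0.002 0.018] [15 13 16]
(370, 405) [0.5511 0.2202 0.1076] u r n 0.003 0.026 0.032 rel tip [-0.046 -0.014 -0.019] [44 40 40]
(385, 390) [0.5389 0.2212 0.1108] u r n 0.005 0.014 0.034 rel tip [-0.058 -0.013 -0.016] [38 35 36]
(330, 440) [0.6269 0.2413 0.1473] u r n 0.047 0.101 0.047 rel tip [0.03  0.007 0.021] [18 15 16]
(400, 380) [0.5281 0.2255 0.1144] u r n 0.011 0.003 0.035 rel tip [-0.069 -0.009 -0.012] [42 41 40]
(300, 465) [0.6534 0.2405 0.1455] u r n 0.047 0.127 0.045 rel tip [0.056 0.007 0.019] [20 18 18]
```

View pics/z3.png

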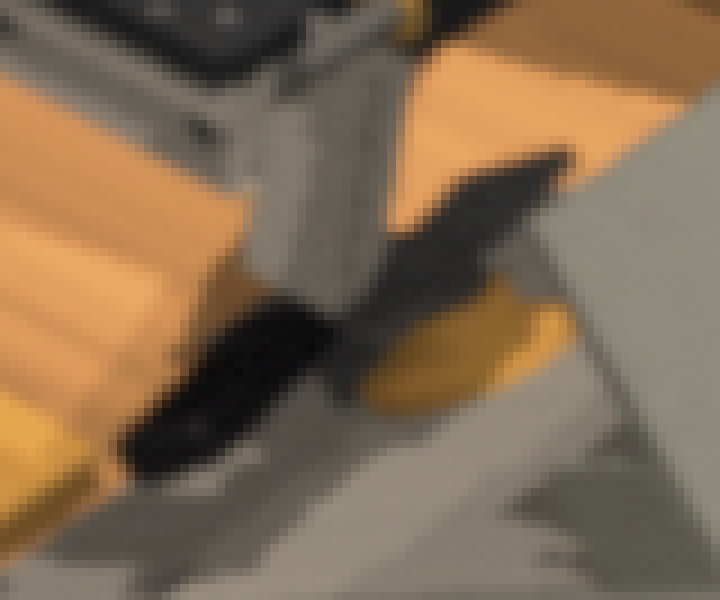

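```bash
python3 - <<'E'
from h import *
s=dict(np.load('side1.npz'));P=cloud(s)
for tp in([.6009,.1938,.1026],[.5991,.1935,.0995]):
    tp=np.array(tp);print('tip px',(proj(s,np.array([tp,tp+[.0125,.008,0],tp+[.0125,.008,.02]]))-[320,270])*[9,8])
a=cv2.cvtColor(s['pixels'],cv2.COLOR_RGB2BGR)[270:345,320:400];cv2.imwrite('pics/z1.png',cv2.resize(a,None,fx=9,fy=8,interpolation=cv2.INTER_NEAREST))
m=np.zeros(P.shape[:2],bool);m[270:345,320:380]=1
q=P-tp;k=m&(np.abs(q[...,0])<.03)&(np.abs(q[...,1])<.02)&(q[...,2]<.06)&(q[...,2]>-.02)
print(k.sum(),q[k][:,2].min());v=np.argwhere(k)
for i in np.argsort(q[k][:,2])[:8]:print(v[i],q[k][i].round(3),s['pixels'][tuple(v[i])])
E
```

```text
tip px [[119.14097243 378.13131103]
 [113.77419465 420.0526005 ]
 [120.47589288 359.63877517]]
tip px [[121.97010667 383.02652755]
 [116.65216677 424.88523512]
 [123.36490405 364.69798071]]
153 0.026142787758440145
[309 339] [-0.004  0.008  0.026] [124  95  71]
[308 338] [-0.001  0.007  0.03 ] [96 86 76]
[309 338] [0.001 0.009 0.03 ] [112  92  75]
[310 337] [0.005 0.009 0.03 ] [123  96  74]
[310 336] [0.007 0.008 0.031] [117  91  67]
[308 339] [-0.002  0.009  0.031] [105  89  73]
[307 340] [-0.004  0.009  0.032] [114  94  76]
[307 338] [-0.002  0.007  0.032] [90 84 75]
```

View pics/z1.png

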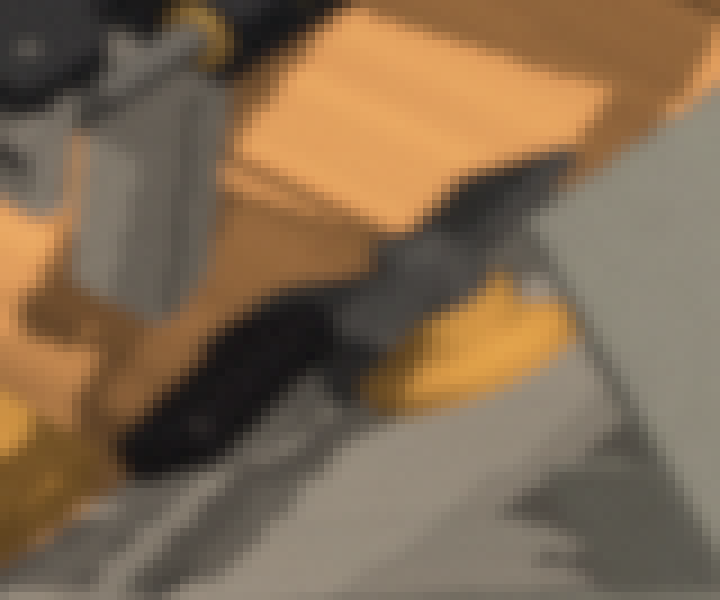

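```bash
python3 - <<'E'
from h import *
s=dict(np.load('side1.npz'));P=cloud(s);tp=np.array([.6009,.1938,.1026])
q=P-tp
k=(np.abs(q[...,0])<.12)&(np.abs(q[...,1])<.06)&(q[...,2]>.02)&(q[...,2]<.25)
for lo in np.arange(.02,.2,.01):
    kk=k&(q[...,2]>=lo)&(q[...,2]<lo+.01);w=q[kk]
    if len(w):print(lo.round(2),len(w),w.min(0).round(3),w.max(0).round(3))
t=dict(np.load('top1.npz'));print(cloud(t)[184,266].round(3))
E
```

```text
0.02 30 [-0.032  0.006  0.021] [0.051 0.044 0.03 ]
0.03 156 [-0.02  -0.008  0.03 ] [0.056 0.05  0.04 ]
0.04 214 [-0.012 -0.009  0.04 ] [0.055 0.055 0.05 ]
0.05 70 [-0.012 -0.011  0.05 ] [0.048 0.051 0.06 ]
0.06 57 [-0.01 -0.01  0.06] [0.013 0.01  0.069]
0.07 64 [-0.013 -0.01   0.07 ] [0.014 0.01  0.08 ]
0.08 58 [-0.012 -0.008  0.08 ] [0.014 0.01  0.09 ]
0.09 44 [-0.009 -0.002  0.09 ] [0.014 0.01  0.1  ]
0.1 16 [-0.002  0.005  0.101] [0.013 0.01  0.108]
0.11 2 [0.022 0.003 0.117] [0.022 0.003 0.12 ]
0.12 182 [-0.077 -0.036  0.12 ] [0.083 0.037 0.13 ]
0.13 404 [-0.079 -0.037  0.13 ] [0.083 0.037 0.14 ]
0.14 426 [-0.084 -0.037  0.14 ] [0.088 0.037 0.15 ]
0.15 339 [-0.085 -0.037  0.15 ] [0.091 0.038 0.16 ]
0.16 1059 [-0.088 -0.036  0.16 ] [0.091 0.038 0.17 ]
0.17 179 [-0.041 -0.022  0.17 ] [0.019 0.025 0.18 ]
0.18 148 [-0.038 -0.022  0.18 ] [0.019 0.025 0.19 ]
0.19 52 [ 0.005 -0.02   0.19 ] [0.021 0.024 0.2  ]
[ 0.54  -0.003  0.003]
```

```bash
python3 - <<'E'
from h import *
s=dict(np.load('side0.npz'));P=cloud(s);print(proj(s,[[.2364,.496,.1761]]))
E
```

```text
[[564.70449712 269.55320474]]
```

The side view shows the finger ends and the gripper body about 26 mm higher than the reported TCP, while the camera heights of the plate, hood and counter agree. So the finger passed above the lever. I'll back off, go 26 mm lower and check.

Request:
drive_tool --commands '[[[0,0.02,0.1,0],[0,0.02,0.1,0],[0.07,0,0,0],[0.07,0,0,0],[0.05,0,0,0],[0,0,0,0]]]'

```text
time: 5.6
tool_pos: [0.6032, 0.1826, 0.0753]
ee_rot: [-1.309, 1.566, -2.925]
wrist_force: [0.6, 0.1, 0.6]
width: 0.0004
```

```bash
python3 -c "
from h import *
s=snap('side','side4');P=cloud(s);tp=robot.get_obs()['tool_pos'];print(tp)
q=P-tp;k=(np.abs(q[...,0])<.016)&(np.abs(q[...,1])<.013)&(q[...,2]>-.01)&(q[...,2]<.07)
print(np.sort(q[k][:,2])[:10].round(3))
k=(np.abs(q[...,0])<.12)&(np.abs(q[...,1])<.06)&(q[...,2]>.08)&(q[...,2]<.16)&((np.abs(q[...,0])>.04))
print(np.sort(q[k][:,2])[:10].round(3))
a=cv2.cvtColor(s['pixels'],cv2.COLOR_RGB2BGR)[270:345,320:400];cv2.imwrite('pics/z4.png',cv2.resize(a,None,fx=9,fy=8,interpolation=cv2.INTER_NEAREST))"; python3 st.py .604,.2035,.078 .6045,.2136,.086 .5976,.2344,.1003
```

```text
[0.60404757 0.18290421 0.07690871]
[0.029 0.03  0.03  0.031 0.032 0.033 0.033 0.033 0.033 0.034]
[0.123 0.123 0.123 0.123 0.123 0.124 0.124 0.124 0.124 0.124]
t 5.65 p [0.604  0.1829 0.0769] y [ 0.999 -0.045 -0.003] F [ 0.3  0.  -0.1] w 0.0002 q [ 0.2   0.31  1.31 -0.    1.52  0.25]
.604,.2035,.078 -> units [-0.0044 -0.0039 -0.0823]
.6045,.2136,.086 -> units [-0.0364 -0.0038 -0.1227]
.5976,.2344,.1003 -> units [-0.0936 -0.0353 -0.2045]
```

View pics/z4.png

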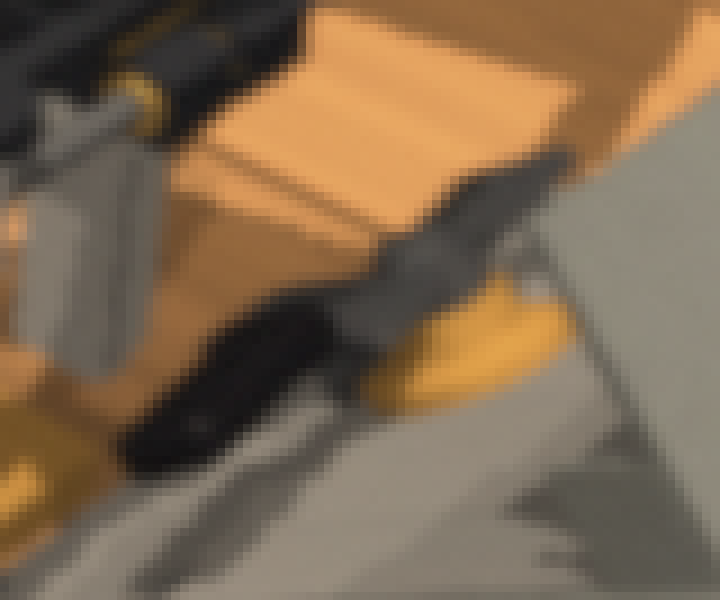

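Request:
drive_tool --commands '[[[0,0,-0.03,0],[0,0,-0.03,0],[0,0,-0.022,0],[-0.016,0,-0.02,0],[-0.016,0,-0.02,0],[0,0,0,0]]]'

```text
time: 6.25
tool_pos: [0.6046, 0.2094, 0.085]
ee_rot: [-0.437, 1.56, -2.054]
wrist_force: [-2.1, -9.8, -2.1]
width: 0.0005
```

```bash
python3 -c "
from h import *
s=snap('side','side5')
a=cv2.cvtColor(s['pixels'],cv2.COLOR_RGB2BGR)[270:345,320:400];cv2.imwrite('pics/z5.png',cv2.resize(a,None,fx=9,fy=8,interpolation=cv2.INTER_NEAREST))"; python3 st.py .6024,.224,.0935 .5976,.2344,.1003 .59,.2443,.1061
```

```text
t 6.3 p [0.6047 0.2094 0.0849] y [ 0.999 -0.046 -0.004] F [-4.1 -9.8 -1.2] w 0.0003 q [ 0.25  0.33  1.27 -0.01  1.55  0.3 ]
.6024,.224,.0935 -> units [-0.0348 -0.0119 -0.0578]
.5976,.2344,.1003 -> units [-0.0622 -0.0331 -0.0982]
.59,.2443,.1061 -> units [-0.0857 -0.0654 -0.1361]
```

View pics/z5.png

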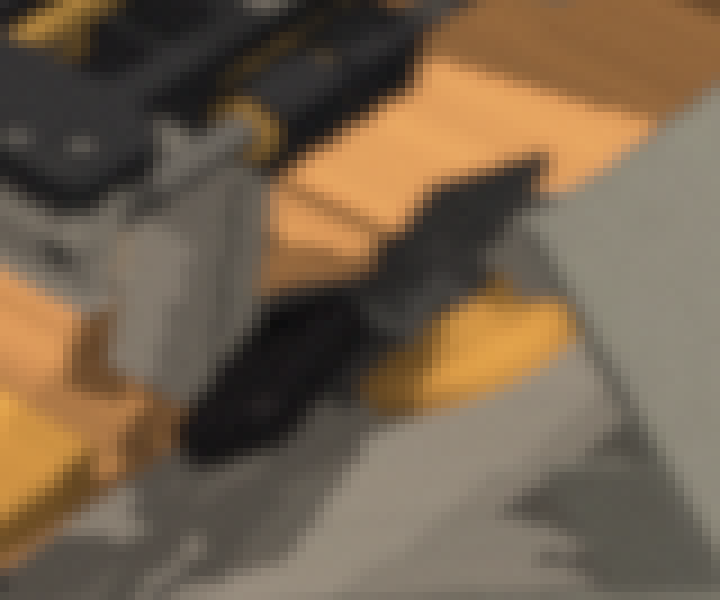

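Request:
drive_tool --commands '[[[-0.015,-0.005,-0.02,0],[-0.015,-0.005,-0.021,0],[-0.0135,-0.01,-0.02,0],[-0.0135,-0.011,-0.021,0],[-0.012,-0.016,-0.019,0],[-0.011,-0.016,-0.019,0],[0,0,0,0]]]'

```text
time: 7.0
tool_pos: [0.5928, 0.2392, 0.1064]
ee_rot: [0.193, 1.561, -1.426]
wrist_force: [1.9, -10.9, 0.0]
width: 0.0007
```

```bash
python3 -c "
from h import *
s=snap('side','side6');snap('top','top6')
a=cv2.cvtColor(s['pixels'],cv2.COLOR_RGB2BGR)[240:345,320:430];cv2.imwrite('pics/z6.png',cv2.resize(a,None,fx=6,fy=5.6,interpolation=cv2.INTER_NEAREST))"; python3 st.py .5796,.2531,.1109 .5669,.2603,.1143
```

```text
t 7.1 p [0.593  0.2393 0.1064] y [ 0.999 -0.048  0.002] F [  1.8 -10.9  -0.1] w 0.0004 q [ 0.3   0.31  1.25 -0.01  1.58  0.35]
.5796,.2531,.1109 -> units [-0.0185 -0.056  -0.0524]
.5669,.2603,.1143 -> units [-0.0324 -0.1081 -0.0786]
```

View pics/z6.png

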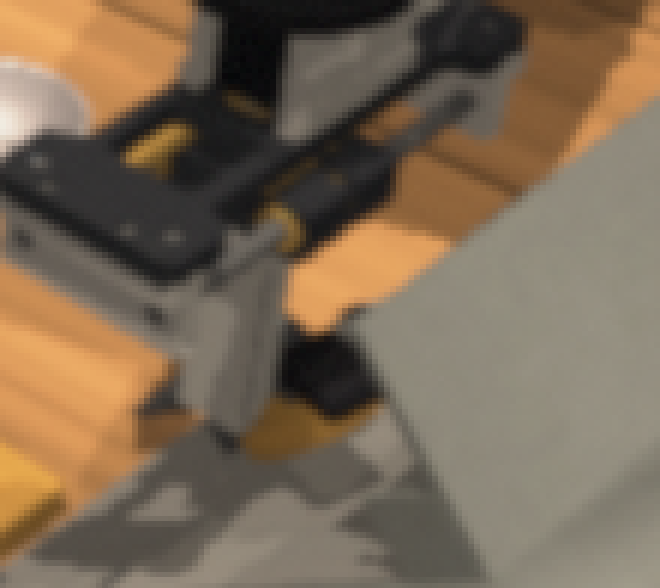

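View pics/top6.png

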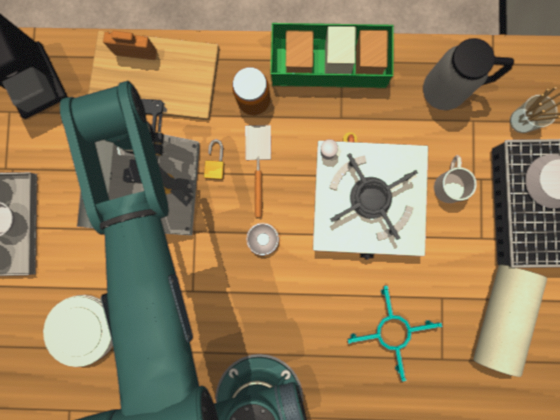

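```bash
cat > ang.py <<'E'
from h import *
import sys
tag=sys.argv[1]
for n in('side','top'):
    s=dict(np.load(n+tag+'.npz'));P=cloud(s);px=s['pixels'].astype(int);d=P-HUB;u,r,nn=d@U,d@Rr,d@N
    k=(px.max(2)<40)&(nn>.03)&(nn<.06)&(np.hypot(u,r)>.06)&(np.hypot(u,r)<.15)&(u>-.02)
    if k.sum()>5: print(n,k.sum(),'mean u r n',u[k].mean().round(4),r[k].mean().round(4),nn[k].mean().round(3),'ang',np.degrees(np.arctan2(r[k].mean(),u[k].mean())).round(1))
a=cv2.imread(f'pics/top{tag}.png')[150:230,130:230];cv2.imwrite(f'pics/t{tag}c.png',cv2.resize(a,None,fx=7,fy=7,interpolation=cv2.INTER_CUBIC))
E
python3 ang.py 6; python3 ang.py 0
```

```text
side 150 mean u r n 0.0905 0.0666 0.05 ang 36.4
side 203 mean u r n 0.0418 0.097 0.048 ang 66.7
top 239 mean u r n 0.0337 0.0898 0.051 ang 69.4
```

View pics/t6c.png

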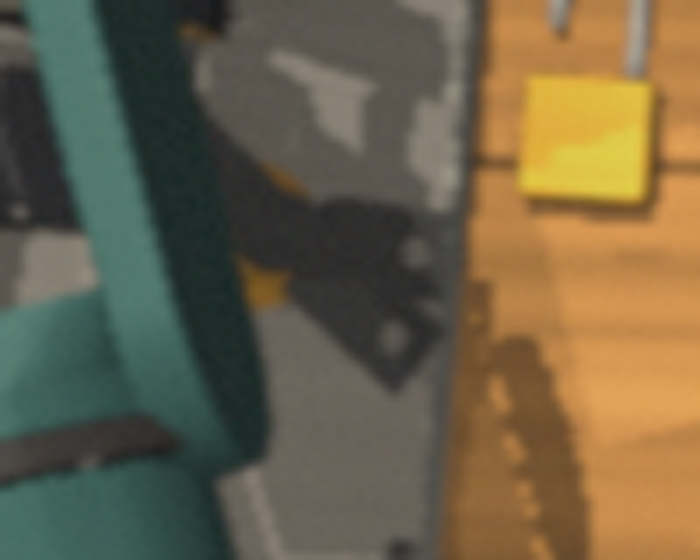

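Request:
drive_tool --commands '[[[-0.0095,-0.021,-0.017,0],[-0.0095,-0.022,-0.016,0],[-0.007,-0.026,-0.014,0],[-0.007,-0.026,-0.013,0],[0,0,0,0]]]'

```text
time: 7.6
tool_pos: [0.5718, 0.2572, 0.1165]
ee_rot: [1.01, 1.562, -0.608]
wrist_force: [4.7, -6.8, 1.9]
width: 0.0004
```

```bash
python3 -c "
from h import *
s=snap('side','side7');snap('top','top7')
a=cv2.cvtColor(s['pixels'],cv2.COLOR_RGB2BGR)[220:345,320:450];cv2.imwrite('pics/z7.png',cv2.resize(a,None,fx=5,fy=4.8,interpolation=cv2.INTER_NEAREST))"; python3 ang.py 7; python3 st.py  .5669,.2603,.1143 .5523,.2655,.1164
```

```text
top 24 mean u r n 0.0627 0.0179 0.047 ang 15.9
t 7.7 p [0.572  0.2576 0.1165] y [ 0.999 -0.047  0.008] F [ 4.6 -6.6  1.3] w 0.0004 q [ 0.34  0.27  1.28 -0.01  1.59  0.38]
.5669,.2603,.1143 -> units [ 0.0085 -0.021  -0.0098]
.5523,.2655,.1164 -> units [-0.0004 -0.0802 -0.0278]
```

View pics/t7c.png

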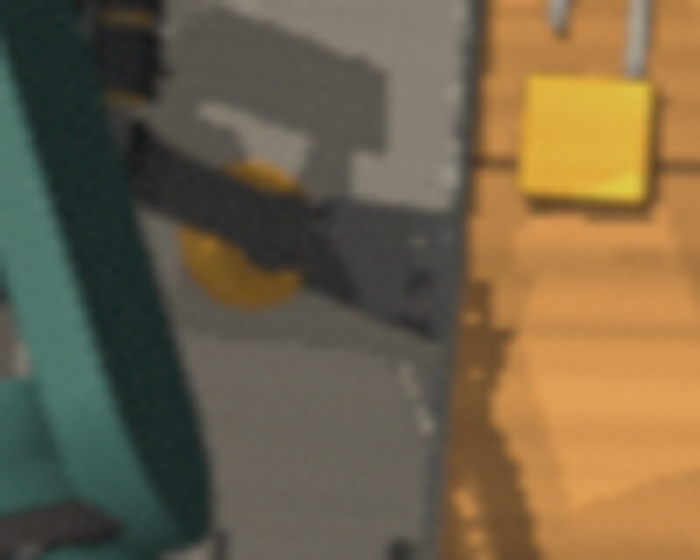

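View pics/z7.png

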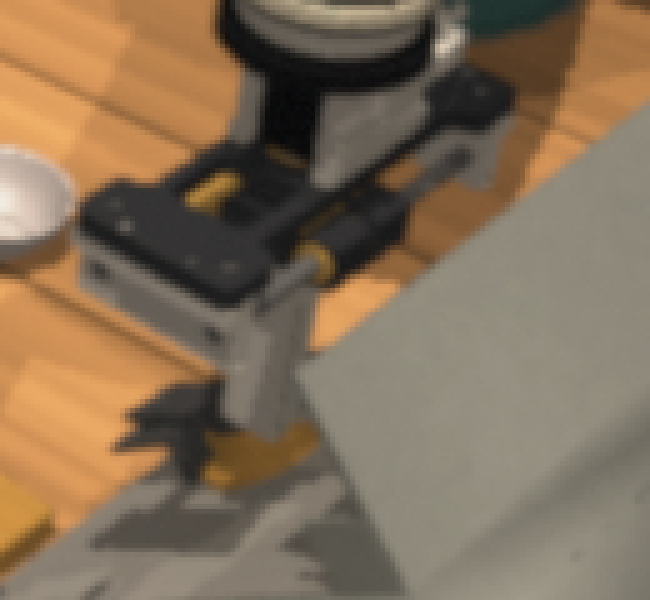

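Request:
drive_tool --commands '[[[0.002,-0.02,-0.004,0],[0,-0.02,-0.004,0],[0,-0.016,-0.002,0],[0,0,0,0]]]'

```text
time: 8.1
tool_pos: [0.56, 0.2624, 0.1184]
ee_rot: [1.568, 1.557, -0.049]
wrist_force: [6.5, -4.0, 5.3]
width: 0.0005
```

```bash
python3 -c "
from h import *
snap('top','top8')"; cp side7.npz side8.npz; python3 ang.py 8; python3 st.py  .5523,.2655,.1164
```

```text
top 35 mean u r n 0.0679 0.0059 0.049 ang 5.0
t 8.15 p [0.56   0.2626 0.1182] y [ 0.999 -0.047  0.013] F [ 6.5 -3.8  6.2] w 0.0004 q [ 0.35  0.25  1.3  -0.    1.58  0.4 ]
.5523,.2655,.1164 -> units [ 0.0069 -0.0314 -0.0103]
```

View pics/t8c.png

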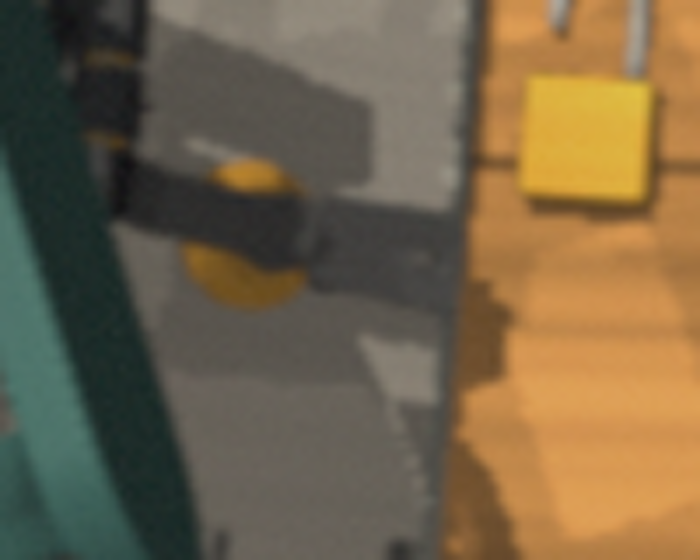

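Request:
drive_tool --commands '[[[0,-0.008,-0.001,0],[0,-0.007,-0.001,0],[0,-0.007,0,0],[0,0,0,0]]]'

```text
time: 8.55
tool_pos: [0.5548, 0.264, 0.1185]
ee_rot: [1.683, 1.557, 0.066]
wrist_force: [6.1, -2.4, 6.1]
width: 0.0008
```

```bash
python3 -c "
from h import *
snap('top','top9')"; cp side7.npz side9.npz; python3 ang.py 9; python3 st.py  .5523,.2655,.1164
```

```text
top 39 mean u r n 0.0685 0.0014 0.049 ang 1.2
t 8.6 p [0.5548 0.2641 0.1185] y [ 0.999 -0.046  0.014] F [ 6.4 -2.3  5.7] w 0.0004 q [ 0.35  0.24  1.32 -0.    1.58  0.4 ]
.5523,.2655,.1164 -> units [ 0.0081 -0.0105 -0.0051]
```

View pics/t9c.png

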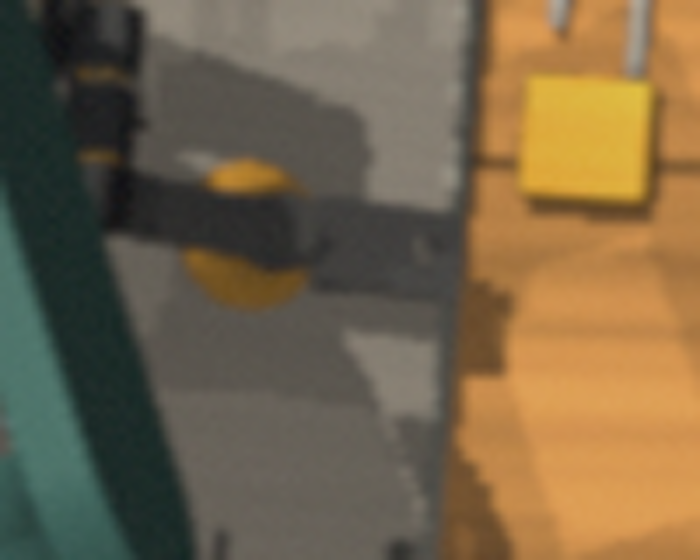

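Request:
drive_tool --commands '[[[0,0.04,0,0],[0,0.04,0.02,0],[-0.15,0,0.06,0],[-0.16,0,0.06,0],[-0.16,0,0.1,0],[-0.1,0,0.14,0],[0,-0.02,0.15,0],[0,-0.02,0.15,0],[0,-0.04,0.15,0],[0,-0.04,0.15,0],[0,-0.04,0.15,0],[0,-0.04,0.15,0],[0,0,0,0]]]'

```text
time: 9.9
tool_pos: [0.504, -0.0579, 0.2559]
ee_rot: [-1.109, 1.569, -2.731]
wrist_force: [0.6, -0.2, 0.4]
width: 0.0004
```

```bash
python3 -c "
from h import *
snap('top','top10');snap('side','side10')"; python3 ang.py 10; python3 st.py .504,-.259,.27; python3 -c "
import cv2
a=cv2.imread('pics/top10.png')[150:230,130:230];cv2.imwrite('pics/t10d.png',cv2.resize(a,None,fx=7,fy=7,interpolation=cv2.INTER_NEAREST))"
```

```text
top 282 mean u r n 0.1001 0.0017 0.051 ang 1.0
t 10.0 p [ 0.505  -0.0546  0.2559] y [ 0.999 -0.047 -0.001] F [ 0.4 -0.2  0.6] w 0.0006 q [-0.22 -0.01  1.31  0.    1.84 -0.17]
.504,-.259,.27 -> units [-0.0574  0.034   0.817 ]
```

View pics/t10d.png

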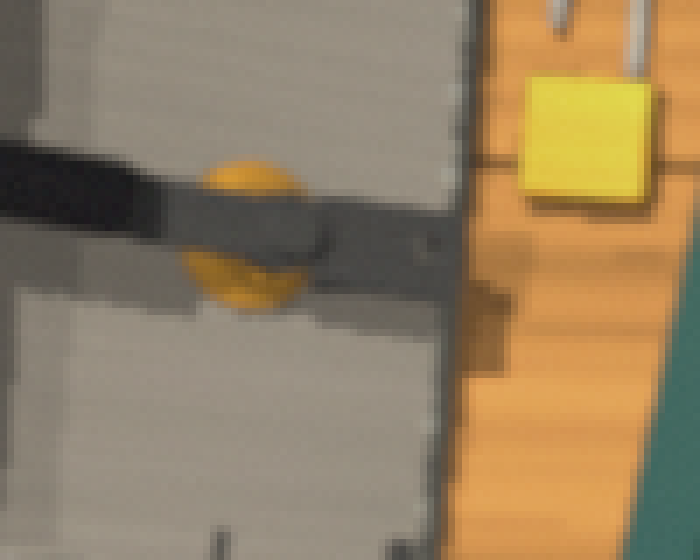

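View pics/top10.png

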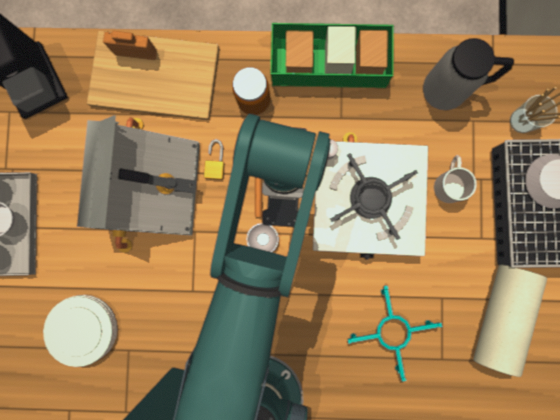

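```bash
python3 - <<'E'
from h import *
s=dict(np.load('top10.npz'));px=s['pixels'].astype(int)
for nm,uv in(('hole',(130+428/7-.5,150+240/7-.5)),):
    w=(rayplane(s,uv,face(0,0,.0325),N)-HUB)[0];print(nm,w@U,w@Rr)
# tail edges & grip edges: fit centreline in face coords
dark=(px.max(2)<95)&(np.abs(px[...,0]-px[...,2])<18)
def cl(c0,c1,n,r0=165,r1=200):
    out=[]
    for c in range(c0,c1):
        rows=np.flatnonzero(dark[r0:r1,c])+r0
        if len(rows): 
            w=rayplane(s,[[c,rows.min()-.5],[c,rows.max()+.5]],face(0,0,n),N)-HUB
            out.append([(w@U).mean(),(w@Rr).mean(),np.ptp(w@Rr)])
    return np.array(out)
g=px.max(2)<45
q=np.argwhere(g);q=q[(q[:,1]>110)&(q[:,1]<152)&(q[:,0]>160)&(q[:,0]<195)]
w=rayplane(s,q[:,::-1].astype(float),face(0,0,.0515),N)-HUB;u,r=w@U,w@Rr
print('grip mean',u.mean(),r.mean(),'slope deg',np.degrees(np.polyfit(u,r,1)[0]),u.min(),u.max())
t=cl(178,194,.0325);print(t.round(4))
# face side edges for the symmetry axis: px at face level
P=cloud(s)
E
```

```text
hole -0.05349566652198269 0.004917740377180152
grip mean 0.09822730129919395 0.0014866517302876533 slope deg 2.4154218994517214 0.05784802895991986 0.13490025257051405
[[-0.0199 -0.0025  0.0312]
 [-0.0225 -0.0021  0.0313]
 [-0.0251 -0.0018  0.0313]
 [-0.0278 -0.0014  0.0313]
 [-0.0305 -0.0011  0.0314]
 [-0.0331 -0.0007  0.0314]
 [-0.036  -0.0028  0.0315]
 [-0.0387 -0.0025  0.0315]
 [-0.0414 -0.0021  0.0315]
 [-0.0441 -0.0018  0.0316]
 [-0.0468 -0.0014  0.0316]
 [-0.0495 -0.0011  0.0317]
 [-0.0523 -0.0007  0.0317]
 [-0.0551 -0.0016  0.0342]
 [-0.0582 -0.0049  0.0367]
 [-0.0614 -0.0094  0.0465]]
```

```bash
python3 - <<'E'
from h import *
o=[]
for t in('top0','top10'):
    a=cv2.imread(f'pics/{t}.png')[170:205,165:205].astype(float)
    a=np.clip((a-20)*2.2,0,255).astype(np.uint8);o.append(cv2.resize(a,None,fx=9.5,fy=14,interpolation=cv2.INTER_NEAREST))
cv2.imwrite('pics/cmp.png',np.hstack(o))
for t in('top0','top10'):
    p=np.load(t+'.npz')['pixels'].astype(int).mean(2)
    for c in(186,189,191,193):print(t,c,p[174:204,c].round().astype(int).tolist())
E
```

```text
top0 186 [124, 125, 125, 125, 118, 88, 68, 64, 65, 66, 64, 65, 64, 64, 64, 64, 65, 65, 69, 78, 78, 78, 86, 103, 113, 112, 113, 114, 112, 112]
top0 189 [126, 126, 124, 125, 120, 100, 73, 64, 63, 70, 83, 79, 74, 74, 65, 65, 67, 64, 71, 83, 89, 88, 90, 102, 121, 125, 122, 122, 119, 118]
top0 191 [125, 126, 125, 124, 123, 111, 79, 64, 61, 64, 68, 68, 72, 69, 64, 64, 63, 64, 69, 78, 87, 87, 88, 103, 129, 130, 119, 116, 115, 114]
top0 193 [136, 135, 128, 120, 117, 108, 81, 65, 67, 69, 70, 64, 65, 65, 65, 68, 70, 73, 67, 70, 71, 70, 69, 79, 84, 83, 76, 73, 72, 71]
top10 186 [142, 141, 140, 142, 131, 99, 76, 72, 72, 69, 73, 72, 71, 72, 72, 73, 72, 75, 83, 97, 99, 100, 101, 107, 126, 138, 141, 141, 141, 142]
top10 189 [142, 139, 141, 141, 136, 112, 81, 71, 72, 75, 81, 81, 78, 75, 71, 73, 73, 70, 75, 95, 100, 100, 100, 101, 116, 136, 139, 140, 140, 141]
top10 191 [142, 141, 140, 141, 142, 126, 89, 71, 71, 67, 64, 67, 77, 76, 71, 71, 72, 71, 74, 88, 98, 100, 98, 104, 114, 130, 132, 132, 132, 128]
top10 193 [152, 152, 146, 135, 134, 121, 90, 72, 73, 71, 70, 71, 74, 76, 72, 73, 71, 72, 72, 75, 79, 80, 80, 86, 87, 88, 85, 85, 84, 82]
```

View pics/cmp.png

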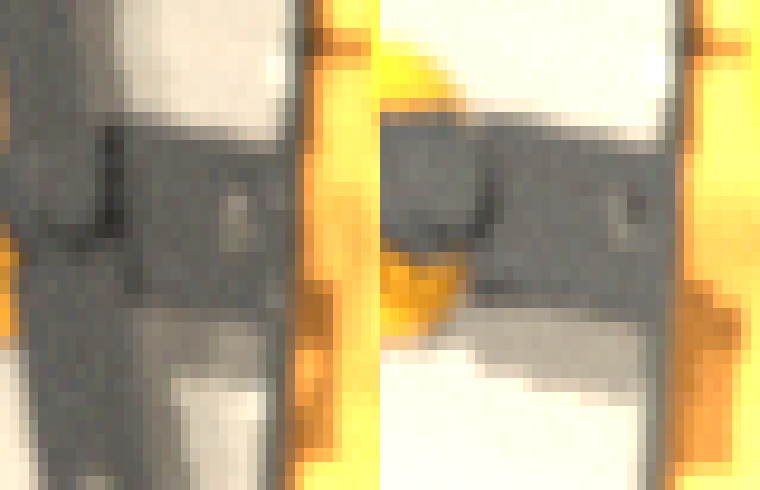

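The lug (top view px about (189,186)) now shows only the tail lying over it. The outer edges and the hole sit in the same pixel rows as the bare lug did, so the lever is at off to about 1–1.5 mm. Now the trivet.

```bash
cat > tri.py <<'E'
from h import *
import sys
from scipy.optimize import least_squares
s=dict(np.load(sys.argv[1]+'.npz'));P=cloud(s);px=s['pixels'].astype(int);z=P[...,2]
g=((z>.105)&(z<.155)&(px.max(2)<110));g[:, :325]=0;g[:,435:]=0;g[:148]=0;g[255:]=0
q=P[g]
c=np.array([.504,-.26])
for _ in range(3):
    r=np.hypot(*(q[:,:2]-c).T);k=(r>.025)&(r<.05)
    f=least_squares(lambda p:np.hypot(*(q[k,:2]-p[:2]).T)-p[2],[*c,.038],loss='soft_l1',f_scale=.003);c=f.x[:2]
r=np.hypot(*(q[:,:2]-c).T);k=(r<.05)
print('ring c',f.x.round(4),'outer',np.percentile(r[(r<.05)],[2,50,90,98]).round(4),'z ring',np.median(q[k,2]).round(4))
k=(r>.06)&(r<.12);a=np.arctan2(*(q[k,:2]-c).T[::-1]);print('arm ang',np.degrees(np.angle(np.exp(4j*a).mean())/4).round(1))
A=np.c_[q[:,:2],np.ones(len(q))];co=least_squares(lambda p:A@p-q[:,2],[0,0,.13],loss='soft_l1',f_scale=.002).x;print('tilt deg',np.degrees(np.arctan(np.hypot(*co[:2]))).round(2),'z at centre',(co[0]*c[0]+co[1]*c[1]+co[2]).round(4))
for b in range(-180,180,90):
    aa=np.degrees(np.angle(np.exp(4j*a).mean())/4)+b
    kk=(r>.098)&(np.abs((np.degrees(np.arctan2(*(q[:,:2]-c).T[::-1]))-aa+180)%360-180)<8)
    if kk.sum():print(round(aa),kk.sum(),q[kk].max(0).round(3),q[kk].mean(0).round(4))
E
python3 tri.py top0; python3 tri.py top10; python3 - <<'E'
from h import *
s=dict(np.load('top0.npz'));px=s['pixels'].astype(int);P=cloud(s);z=P[...,2]
m=((px.min(2)>150)&(np.abs(z-.07)<.01)).astype(np.uint8);m[:,:300]=0;m[:,435:]=0;m[:130]=0;m[265:]=0
cs,_=cv2.findContours(m,0,2);h=cv2.approxPolyDP(cv2.convexHull(max(cs,key=cv2.contourArea)),6,True)[:,0].astype(float)
w=rayplane(s,h,np.array([0,0,.07]),np.array([0,0,1.]));print(h,w.round(4),w.mean(0))
E
```

```text
ring c [ 0.502  -0.2569  0.0379] outer [0.0321 0.0379 0.0432 0.0485] z ring 0.134
arm ang 31.1
tilt deg 4.76 z at centre 0.1348
-149 27 [ 0.42  -0.304  0.143] [ 0.413  -0.3103  0.136 ]
-59 20 [ 0.56  -0.341  0.151] [ 0.555  -0.3471  0.1459]
31 19 [ 0.598 -0.199  0.143] [ 0.5918 -0.2034  0.1382]
121 15 [ 0.452 -0.163  0.133] [ 0.4478 -0.1689  0.1285]
ring c [ 0.5019 -0.2568  0.0378] outer [0.0319 0.0378 0.043  0.0486] z ring 0.1338
arm ang 31.1
tilt deg 4.97 z at centre 0.1346
-149 21 [ 0.42  -0.304  0.144] [ 0.4136 -0.3099  0.1362]
-59 14 [ 0.559 -0.34   0.154] [ 0.5556 -0.3469  0.1465]
31 16 [ 0.595 -0.199  0.144] [ 0.5909 -0.2039  0.1376]
121 10 [ 0.452 -0.165  0.133] [ 0.448  -0.1694  0.1276]
[[319. 141.]
 [427. 147.]
 [423. 255.]
 [313. 248.]] [[ 0.6415 -0.1345  0.07  ]
 [ 0.6322 -0.3988  0.07  ]
 [ 0.3688 -0.3898  0.07  ]
 [ 0.3789 -0.1251  0.07  ]] [ 0.50534365 -0.26206734  0.07      ]
```

```bash
python3 st.py .5019,-.2568,.22
```

```text
t 10.0 p [ 0.505  -0.0546  0.2559] y [ 0.999 -0.047 -0.001] F [ 0.4 -0.2  0.6] w 0.0006 q [-0.22 -0.01  1.31  0.    1.84 -0.17]
.5019,-.2568,.22 -> units [0.1426 0.0254 0.8088]
```

Request:
drive_tool --commands '[[[0,0.005,0.1,0],[0,0.005,0.12,0],[0,0.005,0.12,0],[0,0.005,0.12,0],[0,0.005,0.12,0],[0.04,0,0.12,0],[0.05,0,0.109,0],[0.053,0,0,0],[0,0,0,0.0155],[0,0,0,0.0155],[0,0,0,0],[0,0,0,0]]]' --grip 1

```text
time: 11.2
tool_pos: [0.5028, -0.255, 0.2204]
ee_rot: [-2.679, 1.57, 1.798]
wrist_force: [-0.4, 0.9, 0.9]
width: 0.0923
```

```bash
python3 st.py .5019,-.2568,.12 .5019,-.2568,.081;python3 - <<'E'
from h import *
s=snap('side','side11');P=cloud(s);tp=robot.get_obs()['tool_pos'];q=P-tp
k=(np.hypot(q[...,0],q[...,1])>.03)&(np.hypot(q[...,0],q[...,1])<.075)&(q[...,2]<.09)&(q[...,2]>-.03)
print('finger lows',np.sort(q[k][:,2])[:10].round(3))
k=(np.hypot(q[...,0],q[...,1])<.11)&(q[...,2]<.15)&(q[...,2]>.09);w=q[k]
h,e=np.histogram(w[:,2],np.arange(.09,.151,.005));print(h)
R=tool(robot.get_obs());k=(np.hypot(q[...,0],q[...,1])<.1)&(q[...,2]<.115)&(q[...,2]>.0);w=q[k]@R;print('tool-frame y',w[:,1].min(),w[:,1].max(),'z',w[:,2].min(),w[:,2].max())
E
```

```text
t 11.2 p [ 0.5028 -0.255   0.2204] y [ 0.972 -0.234 -0.   ] F [-0.4  0.9  0.9] w 0.0923 q [-0.57  0.11  1.26  0.    1.77 -0.33]
.5019,-.2568,.12 -> units [ 0.4014 -0.0016  0.0083]
.5019,-.2568,.081 -> units [ 0.5574 -0.0015  0.0084]
finger lows [0.028 0.028 0.028 0.028 0.029 0.029 0.03  0.03  0.031 0.031]
[ 33  32  32  29  27  22  10  48  93 160 160 134]
tool-frame y -0.05875630663083485 0.06115566552439404 z -0.016237395091111828 0.011410518089520826
```

View pics/side11.png

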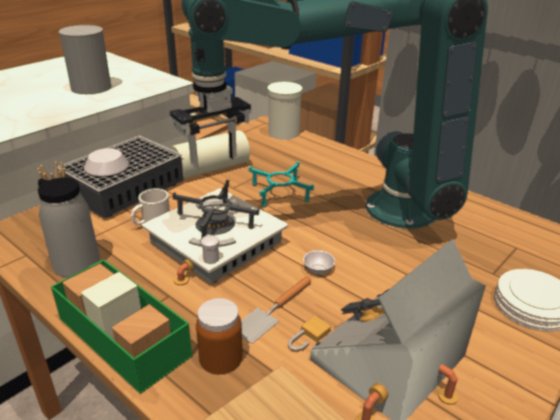

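Request:
drive_tool --commands '[[[0.1,0,0.008,0],[0.1,0,0,0],[0.1,0,0,0],[0.08,0,0,0],[0,0,0,0],[0,0,0,0]]]'

```text
time: 11.85
tool_pos: [0.5019, -0.2581, 0.1259]
ee_rot: [-2.774, 1.57, 1.7]
wrist_force: [-0.7, 0.3, 0.4]
width: 0.0939
```

```bash
python3 st.py .5019,-.2568,.081;python3 - <<'E'
from h import *
s=snap('side','side12')
a=cv2.imread('pics/side12.png')[140:270,140:300];cv2.imwrite('pics/s12c.png',cv2.resize(a,None,fx=4.5,fy=4.5,interpolation=cv2.INTER_CUBIC))
E
```

```text
t 11.85 p [ 0.5019 -0.2581  0.1259] y [ 0.972 -0.237 -0.   ] F [-0.7  0.3  0.4] w 0.0939 q [-0.58  0.13  1.42  0.    1.59 -0.34]
.5019,-.2568,.081 -> units [ 0.1798 -0.0011 -0.0049]
```

View pics/s12c.png

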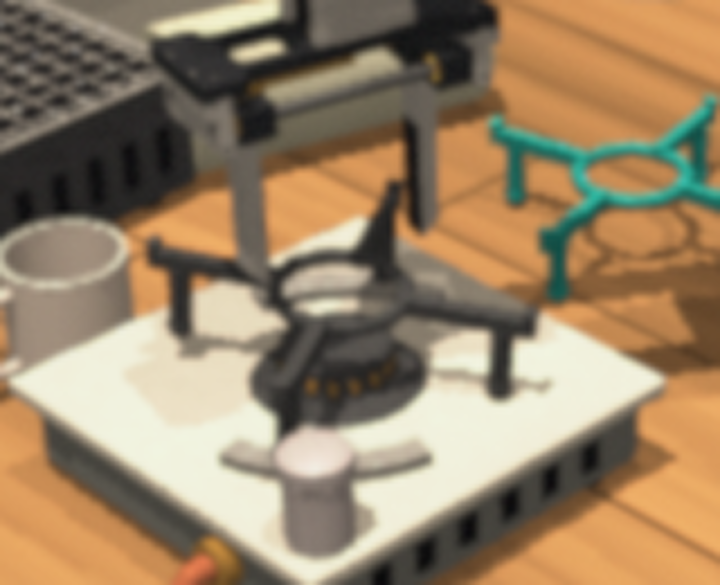

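Request:
drive_tool --commands '[[[0.02,0,-0.004,0],[0.03,0,0,0],[0.03,0,0,0],[0.02,0,0,0],[0,0,0,0]]]'

```text
time: 12.4
tool_pos: [0.5012, -0.257, 0.0992]
ee_rot: [-1.95, 1.568, 2.522]
wrist_force: [-0.2, -0.5, -0.0]
width: 0.094
```

```bash
python3 st.py .5019,-.2568,.081;python3 - <<'E'
from h import *
s=snap('side','side13')
a=cv2.imread('pics/side13.png')[140:270,140:300];cv2.imwrite('pics/s13c.png',cv2.resize(a,None,fx=4.5,fy=4.5,interpolation=cv2.INTER_CUBIC))
E
```

```text
t 12.4 p [ 0.5012 -0.257   0.0992] y [ 0.971 -0.238 -0.002] F [-0.2 -0.5 -0. ] w 0.094 q [-0.57  0.15  1.46  0.    1.54 -0.33]
.5019,-.2568,.081 -> units [ 0.0728  0.0027 -0.0015]
```

View pics/s13c.png

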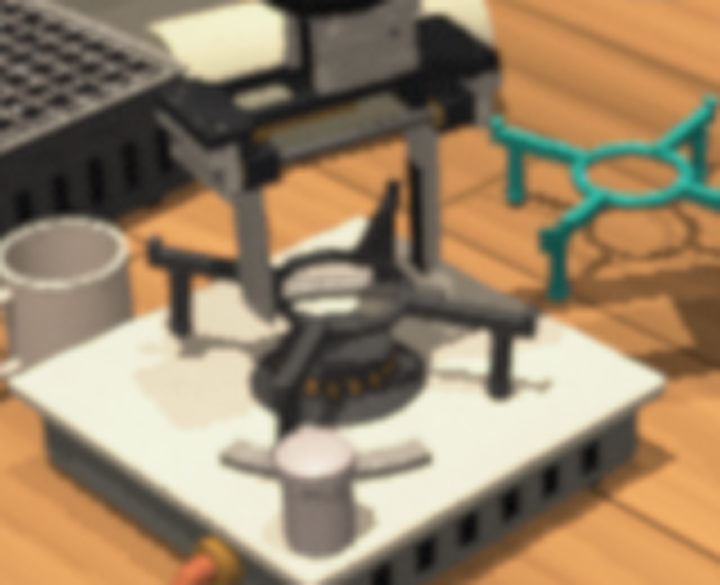

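Both fingers straddle the ring, with the left tip at crop (262,320) outside the ring edge and no force. Going down the rest and closing.

Request:
drive_tool --commands '[[[0.025,0.002,0,0],[0.025,0,0,0],[0.016,0,0,0],[0,0,0,0]]]'

```text
time: 12.85
tool_pos: [0.5019, -0.2572, 0.083]
ee_rot: [-1.956, 1.569, 2.517]
wrist_force: [-0.3, 0.3, -0.4]
width: 0.094
```

Request:
drive_tool --commands '[[[0,0,0,0],[0,0,0,0],[0,0,0,0],[0,0,0,0],[0,0,0,0]]]' --grip 0.8

```text
time: 13.35
tool_pos: [0.5026, -0.2577, 0.0844]
ee_rot: [1.417, 1.57, -0.394]
wrist_force: [-1.0, 0.6, 0.1]
width: 0.0821
```

```bash
python3 st.py;python3 - <<'E'
from h import *
s=snap('side','side14')
a=cv2.imread('pics/side14.png')[140:270,140:300];cv2.imwrite('pics/s14c.png',cv2.resize(a,None,fx=4.5,fy=4.5,interpolation=cv2.INTER_CUBIC))
E
```

```text
t 13.35 p [ 0.5026 -0.2577  0.0844] y [ 0.971 -0.238  0.   ] F [-1.   0.6  0.1] w 0.0821 q [-0.57  0.16  1.48  0.    1.51 -0.33]
```

View pics/s14c.png

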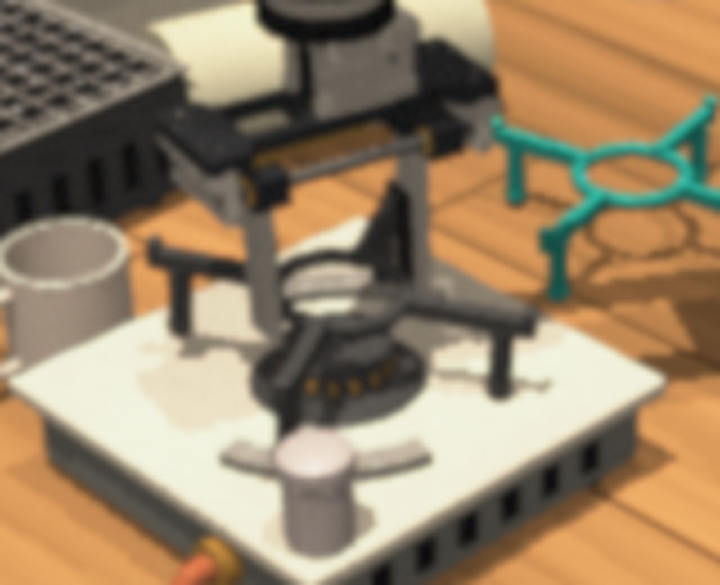

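Request:
drive_tool --commands '[[[0,0,0,0.0115],[0,0,0,0.0115],[0,0,0,0.0115],[0,0,0,0.0115],[0,0,0,0.0115],[0,0,0,0.0115],[0,0,0,0.0115],[0,0,0,0.0115],[0,0,0,0],[0,0,0,0]]]'

```text
time: 14.4
tool_pos: [0.5019, -0.2569, 0.0829]
ee_rot: [-1.615, 1.568, 2.281]
wrist_force: [-0.6, 0.4, -5.6]
width: 0.0821
```

```bash
python3 st.py;python3 - <<'E'
from h import *
s=snap('side','side15');snap('top','top15')
a=cv2.imread('pics/side15.png')[140:270,140:300];cv2.imwrite('pics/s15c.png',cv2.resize(a,None,fx=4.5,fy=4.5,interpolation=cv2.INTER_CUBIC))
a=cv2.imread('pics/top15.png')[130:270,300:460];cv2.imwrite('pics/t15c.png',cv2.resize(a,None,fx=4.2,fy=4.2,interpolation=cv2.INTER_CUBIC))
E
```

```text
t 14.4 p [ 0.5019 -0.2569  0.0829] y [ 0.685 -0.729 -0.003] F [-0.6  0.4 -5.6] w 0.0821 q [-0.57  0.16  1.48  0.    1.51  0.24]
```

View pics/s15c.png

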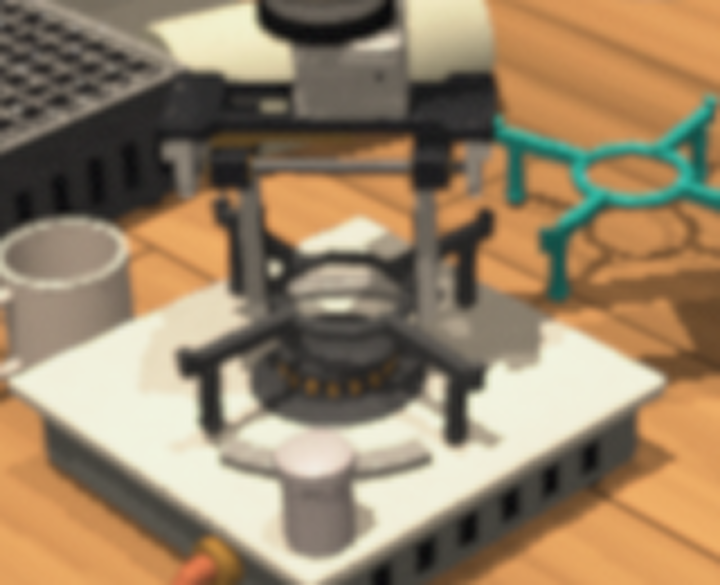

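View pics/t15c.png

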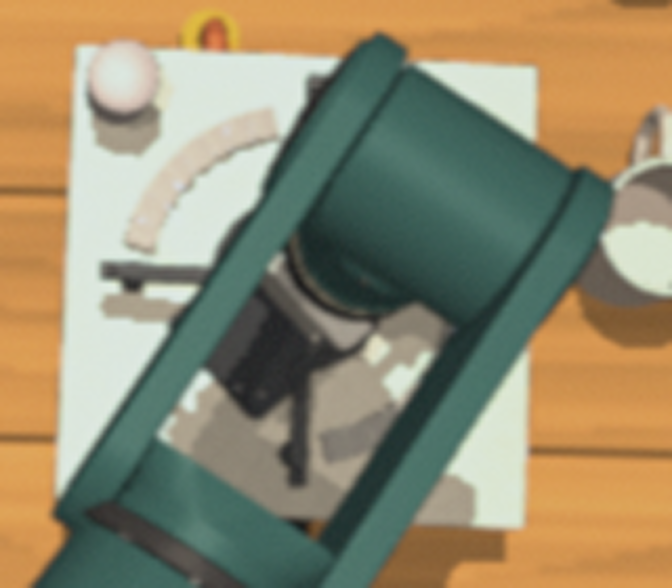

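Request:
drive_tool --commands '[[[0,0.012,0.002,0],[0,0.012,0.002,0],[0.006,0,0,0],[0.006,0,0,0],[0.006,0,0,0],[0,0,0,0]]]'

```text
time: 15.1
tool_pos: [0.5061, -0.2638, 0.0806]
ee_rot: [1.394, 1.568, -0.995]
wrist_force: [-1.3, -3.5, 0.7]
width: 0.0824
```

```bash
python3 st.py .5053,-.262,.0765;python3 - <<'E'
from h import *
s=snap('side','side16')
a=cv2.imread('pics/side16.png')[140:270,140:300];cv2.imwrite('pics/s16c.png',cv2.resize(a,None,fx=4.5,fy=4.5,interpolation=cv2.INTER_CUBIC))
E
```

```text
t 15.1 p [ 0.5061 -0.2638  0.0806] y [ 0.683 -0.73   0.002] F [-1.3 -3.5  0.7] w 0.0824 q [-0.58  0.17  1.47 -0.    1.5   0.24]
.5053,-.262,.0765 -> units [ 0.0164 -0.0074 -0.0026]
```

View pics/s16c.png

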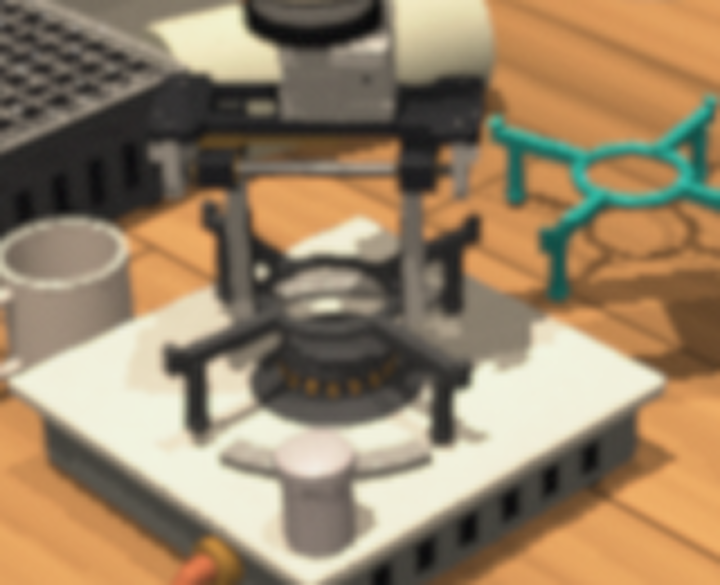

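Request:
drive_tool --commands '[[[0,0,0,0],[0,0,0,0],[0,0,0,0],[0,0,0,0],[0,0,0,0]]]' --grip 1

```text
time: 15.65
tool_pos: [0.506, -0.2624, 0.0798]
ee_rot: [3.036, 1.57, 0.647]
wrist_force: [-0.6, 0.7, 0.7]
width: 0.0938
```

```bash
python3 st.py .5053,-.262,.0765;python3 - <<'E'
from h import *
s=snap('side','side17')
a=cv2.imread('pics/side17.png')[140:270,140:300];cv2.imwrite('pics/s17c.png',cv2.resize(a,None,fx=4.5,fy=4.5,interpolation=cv2.INTER_CUBIC))
E
```

```text
t 15.65 p [ 0.506  -0.2624  0.0798] y [ 0.684 -0.73   0.   ] F [-0.6  0.7  0.7] w 0.0938 q [-0.58  0.17  1.47  0.    1.5   0.24]
.5053,-.262,.0765 -> units [ 0.013 -0.003  0.001]
```

View pics/s17c.png

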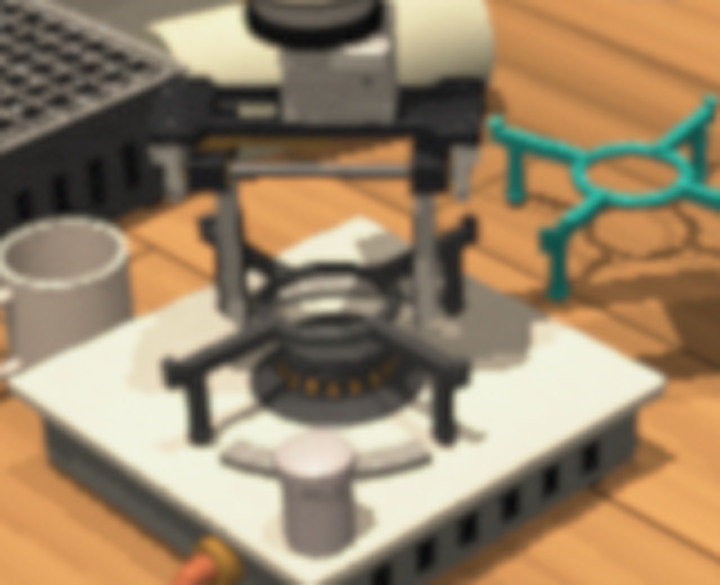

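The trivet has dropped and looks level. The feet at crop (200,440) and (443,440) stand clear of the rib ends. I'll raise straight up and move aside for a clear top view.

Request:
drive_tool --commands '[[[-0.03,0,0,0],[-0.06,0,0,0],[-0.12,0,0,0],[-0.16,0,0,0],[-0.16,0,0,0],[-0.1,0,0,0],[0,-0.1,-0.02,0],[0,-0.12,-0.05,0],[0,-0.12,-0.05,0],[0,-0.12,0,0],[0,-0.12,0.05,0],[0,-0.12,0.08,0],[0,-0.12,0.1,0],[0,0,0,0],[0,0,0,0],[0,0,0,0]]]'

```text
time: 17.3
tool_pos: [0.3464, -0.1322, 0.2379]
ee_rot: [2.06, 1.569, -0.329]
wrist_force: [0.6, 0.3, -0.5]
width: 0.094
```

```bash
python3 st.py;python3 - <<'E'
from h import *
snap('side','side18');snap('top','top18')
a=cv2.imread('pics/side18.png')[140:270,140:300];cv2.imwrite('pics/s18c.png',cv2.resize(a,None,fx=4.5,fy=4.5,interpolation=cv2.INTER_CUBIC))
E
python3 tri.py top18; python3 ang.py 18
```

```text
t 17.3 p [ 0.3464 -0.1322  0.2379] y [ 0.684 -0.73   0.001] F [ 0.6  0.3 -0.5] w 0.094 q [-0.52 -0.32  1.62  0.    1.84  0.3 ]
ring c [ 0.5058 -0.2629  0.0379] outer [0.0318 0.0379 0.0435 0.049 ] z ring 0.1264
arm ang -1.6
tilt deg 0.3 z at centre 0.127
-182 34 [ 0.408 -0.255  0.138] [ 0.4011 -0.2598  0.1299]
-92 23 [ 0.506 -0.361  0.135] [ 0.5027 -0.3685  0.1289]
-2 19 [ 0.615 -0.263  0.134] [ 0.6095 -0.2669  0.1297]
88 19 [ 0.512 -0.155  0.135] [ 0.5085 -0.1601  0.1289]
top 287 mean u r n 0.1005 0.0017 0.051 ang 1.0
```

View pics/top18.png

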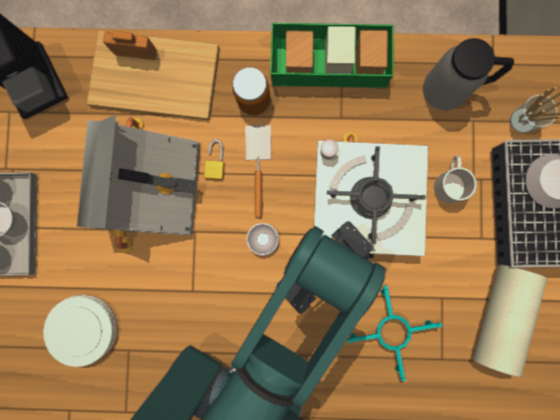

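View pics/s18c.png

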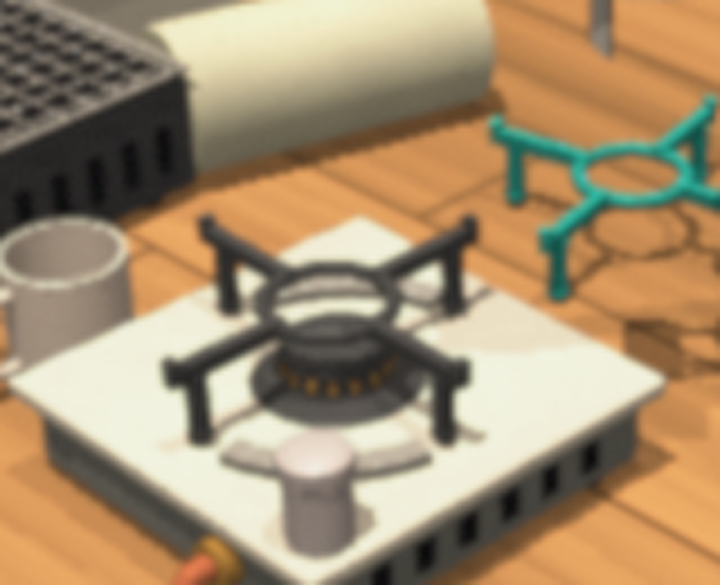

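The top view shows the lever straight up the slope at (155,180). The trivet arms lie along the stove sides with its centre at (375,197), and the bystanders are unmoved. The side crop shows four feet on the plate beside the ribs.

```bash
python3 -c "
from h import *
print(robot.close_job())"
```

```text
the job is handed in; nothing more can be done
None
```

I swung the gas lever to off, then turned the trivet about 33° by its ring on the stove without lifting it off. I let it down onto the plate and handed the job in at about 17 s; no verdict was reported.

**Lever:** the tail lies over the lug, with edges and hole in the same pixel rows as the bare lug had. I estimate the holes are about 1–1.5 mm apart. The grip direction reads +1.0°, and other readings gave 0.3° to 2.6°. One reading of the dim hole gave nearly 4 mm sideways, but the outlines did not bear it out.

**Trivet:**

| Check | Measured | Limit or expected |
|---|---|---|
| Tilt | 0.3° | 1.26° |
| Arm direction against stove sides | within about 0.5° | about 6° of play |
| Ring centre from stove centre | about 1 mm | 12 mm |
| Ring top height | 127 mm | 128 mm with the feet down |

**One disagreement along the way:** the camera showed the fingers about 26 mm higher than the reported TCP, so my first pass went over the lever without touching it. I used that offset for the rest of the job. The bystanders looked unmoved in the last picture, and the gripper was clear of everything at hand-in.

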